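# Go / no-go check of a sample tube in a snap gauge

### The arm

A 6-joint arm with a two-finger parallel gripper is mounted at the origin on the work surface. World frame = base frame: x ahead of the robot, y to its left, z up, the work surface at z = 0. Lengths are in m, angles in rad, forces in N, time in s.
With the tool pointing down it reaches from about 0.275 to 0.825 m from the base axis. Payload 4.9 kg.
Tool frame: the origin (TCP) lies at the very end of the fingers, on their centre line; the grasp point (between the pads) lies 19 mm behind it (env.pinch_z is the distance from the TCP to the grasp point, in m); z points along the fingers, y is the direction in which the jaws open and shut (so a half turn about z gives the same grasp; the last joint's range is limited). The gripper opens to 85 mm and grips with 20 to 120 N. Pads are 22 mm wide; open, the fingers measure 114 mm over their backs; the gripper's body (76 mm by 85 mm) begins 54 mm behind the grasp point. The pads swing forward as they close: fully open they stand 13 mm farther back than shut.
Start: joints at [1.087, 0.326, -0.193, 1.052, 0, 1.437], TCP at [0.188, 0.517, 0.231] pointing down, gripper open.
Joint ranges: [-2.65, 2.65], [-0.97, 1.79], [-1.3, 1.35], [-1.93, 2.1], [-1.47, 1.37], [-3.14, 3.14]. Speed limits (rad/s): [2.57, 2.57, 3.14, 3.14, 3.14, 3.14].

### API

Orientations are given as [roll, pitch, yaw] about the fixed x, y, z axes, in that order (R = Rz(yaw) Ry(pitch) Rx(roll)).
In Python, from rig import env, cams, order gives the robot as it stands.
- The arm moves only by the tool play_rows, never from a script. Its argument "moves" is a list of rows, each a list of 5 numbers: the shift along the tool's x, y, z in mm, then the turn about the tool's z in rad, then the finger opening in mm, from 0 to 85.4. A call has 1 to 8 rows; each row shifts and turns the commanded pose from where the row before left it, along the tool's axes as they then stand; what a row does not reach is not made up. A row lasts 1/8 s, in which the tool goes at most 62.5 mm and 10.7 degrees, less where a joint would pass 70% of its speed; a pose out of reach is approached as far as the arm can. A call with a gripper value outside its range is refused whole. The fingers move at their own pace and stop on an object; "squeeze" is the grip in N (left out, the last holds). Time passes only in rows, so rows that do not move let the fingers close. It gives the time, the measured TCP pose, the force and the opening at its end, in the units of the state.
- env.read_state(): the state, without advancing time (a new reading comes with each control period).
- cams.grab_frame(name): name is "side" or "top"; returns the picture (384x512x3 uint8, red, green, blue); there is no depth.
- cams.camera_params(name): a dict with "mtx" (3x3 intrinsics, pixels), "k1" (the pictures are not rectified: a ray, as slopes to the right and down, at radius r is drawn at 1 + k1 r^2 times it, then the intrinsics apply), "view" (4x4, takes a point from world to camera coordinates). Camera axes: x right, y down, z forward; pixel columns grow to the right and rows downward; lengths in m; the calibration is good to about 2 mm. A picture is of the moment at which its call begins. camera_params takes no time and is no camera call.
- order.hand_in(): hands the job in, once; it reports no verdict.
Trained networks look in the newest picture that a camera, given by its name, has taken for a name from the list of things; names that differ only in an ending like _2 or _b are one class to them, and where a whole thing is asked for, a point or a joint stands for the part that bears it (a point fixed in the world has none). Each returns a list of dicts, best first, with "p" (0 to 1); they miss things now and then, are a little off and sometimes report something else, mostly with a low value. They report only what shows in the picture. A call takes as long as a camera call. They do not tell look-alikes from the thing itself.
- cams.search_frame(camera, thing): "at" ([x, y, z] in m, in the coordinates of the camera as it stood for that picture, good to about 4 mm: the middle of the surface that is visible of it).
The state is a dict: "t": time; "joint_pos": joint angles; "dq": joint speeds; "tau": joint torques, N m; "tcp_pos": TCP position; "tcp_rot": TCP orientation; "wrist_force": force on the tool from outside, world axes, zero at the start; "wrist_torque": the same for the moment, N m; "finger_gap": finger opening in m.
Only numpy, scipy, OpenCV 4.12 (cv2) and the standard library are available. Lean on these libraries where they do the work, as an engineer would, in place of code of your own. Each camera call takes 0.05 s, during which the arm holds its last target.

### The job

Take the blue-capped sample tube out of the white rack and check its diameter in the snap gauge: keeping it upright, slide it from the front through the outer GO gap, which it should pass freely without being forced, and on until the red inner NO-GO button stops it; lean on that stop lightly, with a few newtons, for about a second. Then take it out and stand it fully home in any free socket of the green rack, seating it before you let go. Leave the other tubes, the phone and the gel bottle as they are.

Things in the scene. Friction and masses are not known exactly. Their poses are not given: they have to be found in the camera images.
- tube_center (a point): Tube to check: frosted 16 mm tube, 110 mm long, blue 18 mm wide hooded cap on the top 26 mm (its middle 42 mm above this point); 20 g. Starts upright in an END socket of the white rack (an orange-capped tube in the other end). Point: on the axis, half-way up (55 mm above the round foot); z along the tube to the cap. It may tilt a little in the fingers when pushed.
- tube: The same tube; origin at the bottom of its foot, on the axis, z up to the cap. Grip it by the cap: with the foot 20 to 30 mm above the table the gauge's jaws meet the plain part of the tube, clear below the fingertips.
- gauge: Fixed grey snap gauge: C-frame lying flat in a stand. Origin on the table under its mouth, +x into the throat; all below z=94 mm, back to x=160. Slippery jaws at z 79 to 91: steel anvil on -y, buttons on +y. GO gap x=4 to 14, 17 mm wide, 2.5 mm bevels from x=1.5. Clamped by hand, unmeasured: frame and jaws up to 4 mm off in x, gap's middle up to 6 mm off y=0; find it by feel.
- nogo (a joint): Setting (m) of the red NO-GO button on +y, locked: it leaves 13.5 mm plus this (-2 to +1 mm) to the anvil, so the tube meets its corner 28 mm behind the GO gap's start and stops, axis at x=20 to 32 mm of the gauge. Lean on it with about 4 N (2 to 7). Jaws are hard; only arm and grip give. Over 6 N on the gauge in the GO gap (axis before x=18) is forcing, as is over 15 N anywhere.
- intake: Fixed white tube rack, block 150 x 56 x 45 mm, origin under its centre. Five sockets in a row on its x axis at x = -50, -25, 0, 25, 50 mm, 17.5 mm wide, 40 mm deep (floor at z=5 mm). Tubes stand in the two end sockets, tops 115 mm above the table.
- carrier: Fixed green tube rack for checked tubes, same block: 150 x 56 x 45 mm, origin under its centre, five 17.5 mm sockets on its x axis at x = -50, -25, 0, 25, 50 mm, 40 mm deep, mouths bevelled 2 mm, floor at z=5 mm. The socket at x=+50 holds a checked tube; the other four are free. A tube fully home has its foot on the floor (half-way point at z=60 mm).
- tube_other: Orange-capped tube of the same size in the other end socket of the white rack; leave it. Origin at its foot.
- tube_done: Blue-capped tube of the same size, already checked, in the green rack's socket at x=+50; leave it. Origin at its foot.
- phone: Black phone 74 x 150 x 11 mm lying on the table between the robot and the gauge; origin under its centre; leave it.
- gel: Green hand-gel bottle 42 mm wide, 115 mm tall, standing beyond the gauge; origin under its centre; leave it.
Things that resemble listed ones, but are neither listed nor needed, are in the scene too. Several things have the shape of the gauge; the one meant has the colours described above.

How it is judged:
By the outcome, as a careful person would: the job done as asked, in the order asked, and still so for the second after the job is handed in, with the robot touching nothing.
It also fails if it takes over 72 s, if anything falls off the work surface, if the arm or the gripper's body presses on something with over 40 N, if the wrist force passes 120 N, or if a joint passes its speed limit or range.

## Working session

There is one attempt and no reset: what is moved stays moved. The work goes in short steps, Python scripts to look and compute and a tool call to move; the robot and the scene stay as the last step left them, time stands still between calls to the robot, and variables do not carry over. Pictures are saved under pics/ and viewed, and the job is handed in when it is done.

Besides the shell and the picture viewer there is one more tool, called after "Request:" by a JSON object that holds its "fn" and its "kwargs". play_rows: Moves the arm, as the interface text tells. Its arguments: {"type":"object","properties":{"moves":{"type":"array"},"squeeze":{"type":"number"}},"required":["moves"]}

```bash
ls; mkdir -p pics; python3 - <<'E'
from rig import env,cams,order
import cv2
s=env.read_state(); print(s, env.pinch_z)
for n in("side","top"):
    f=cams.grab_frame(n); cv2.imwrite(f"pics/{n}0.png",cv2.resize(f[:,:,::-1],(800,600),interpolation=cv2.INTER_CUBIC)); print(cams.camera_params(n))
E
```

```text
pics
{'t': 0.0, 'joint_pos': array([ 1.08678691e+00,  3.26933711e-01, -1.93589052e-01,  1.05202443e+00,
       -7.72153326e-06,  1.43659259e+00]), 'dq': array([-0.00085982,  0.00224411, -0.00047761,  0.00037603,  0.00027158,
       -0.00049146]), 'tau': array([ 3.91763333e-04, -4.43398726e+01,  2.62439829e+01,  1.53697998e-02,
       -1.63428626e-04, -9.32286781e-06]), 'tcp_pos': array([0.18820774, 0.51616325, 0.23050543]), 'tcp_rot': array([-3.13985649e+00, -2.26616342e-04,  2.79178679e+00]), 'wrist_force': array([-0.54269623,  0.49194727,  0.09796896]), 'wrist_torque': array([-0.03412973,  0.02227725, -0.04396018]), 'finger_gap': 0.0852594530084005} 0.0187
{'mtx': array([[361.83342054,   0.        , 257.10462077],
       [  0.        , 361.83342054, 189.47827359],
       [  0.        ,   0.        ,   1.        ]]), 'k1': -0.10889585757059794, 'view': array([[ 0.78248989, -0.62251904,  0.01340217, -0.39283364],
       [-0.44328879, -0.57205942, -0.69010367,  0.27211413],
       [ 0.43726951,  0.53405811, -0.72358642,  0.67912739],
       [ 0.        ,  0.        ,  0.        ,  1.        ]])}
{'mtx': array([[489.79925437,   0.        , 249.20217459],
       [  0.        , 489.79925437, 196.68671868],
       [  0.        ,   0.        ,   1.        ]]), 'k1': -0.02228119170750133, 'view': array([[-0.01709307, -0.99982634, -0.00742408,  0.02281828],
       [-0.99733928,  0.01757589, -0.07074921,  0.50618323],
       [ 0.07086741,  0.00619501, -0.99746651,  1.29724845],
       [ 0.        ,  0.        ,  0.        ,  1.        ]])}
```

View pics/side0.png

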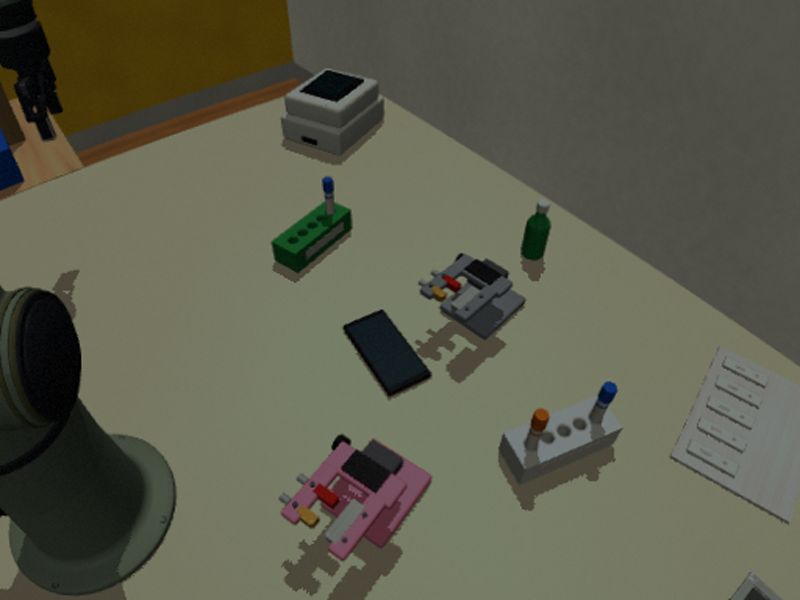

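View pics/top0.png

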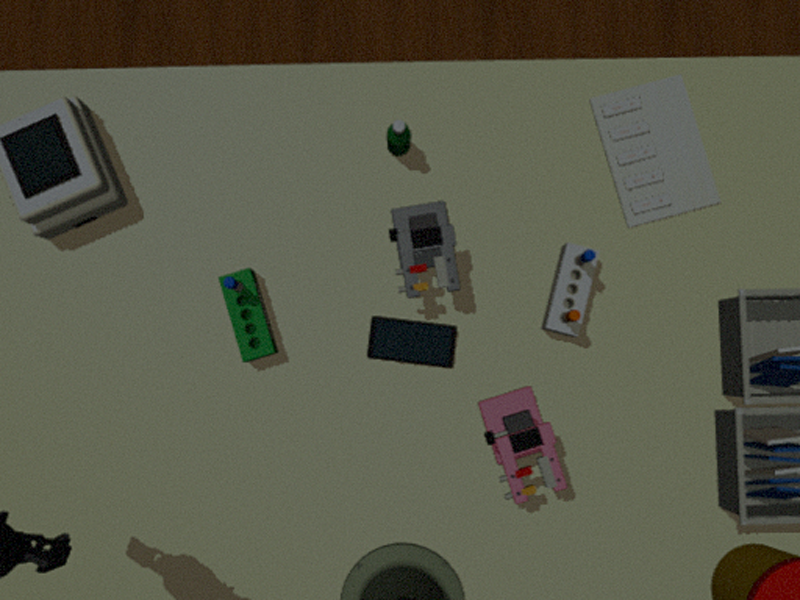

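```bash
cat > h.py <<'E'
import numpy as np, cv2
from rig import env,cams,order
P={n:cams.camera_params(n) for n in("side","top")}
def D(n): return np.array([P[n]['k1'],0,0,0,0.])
def proj(n,X):
    V=P[n]['view']; r,_=cv2.Rodrigues(V[:3,:3])
    return cv2.projectPoints(np.atleast_2d(np.float64(X)),r,V[:3,3],P[n]['mtx'],D(n))[0][:,0]
def ray(n,uv):
    V=P[n]['view']; q=cv2.undistortPoints(np.float64([[uv]]),P[n]['mtx'],D(n))[0,0]
    R=V[:3,:3]; return -R.T@V[:3,3], R.T@np.r_[q,1]
def atz(n,uv,z):
    o,d=ray(n,uv); return o+d*(z-o[2])/d[2]
def c2w(n,p):
    V=P[n]['view']; return V[:3,:3].T@(np.array(p)-V[:3,3])
def tri(us,ut):
    A=[];b=[]
    for n,u in(("side",us),("top",ut)):
        o,d=ray(n,u); d/=np.linalg.norm(d); M=np.eye(3)-np.outer(d,d); A.append(M); b.append(M@o)
    x=np.linalg.solve(sum(A),sum(b)); return x
def avg(n,k):
    return np.mean([cams.grab_frame(n).astype(float) for _ in range(k)],0)
def crop(n,im,u0,v0,w,h,s,name):
    c=im[v0:v0+h,u0:u0+w,::-1]; c=np.clip(c*1.6,0,255).astype(np.uint8)
    cv2.imwrite(f"pics/{name}.png",cv2.resize(c,(w*s,h*s),interpolation=cv2.INTER_CUBIC))
E
python3 - <<'E'
from h import *
ims={n:avg(n,3) for n in("side","top")}
np.savez('ims.npz',**ims)
crop("top",ims["top"],235,120,75,90,6,"tg"); crop("top",ims["top"],340,148,50,72,8,"tw"); crop("top",ims["top"],132,165,56,72,8,"tc")
crop("side",ims["side"],260,155,85,70,8,"sg"); crop("side",ims["side"],310,235,95,80,8,"sw"); crop("side",ims["side"],165,105,70,75,8,"sc")
for n in P:
  for th in("tube_center","tube","gauge","nogo","intake","carrier","tube_other","tube_done","phone","gel"):
    for d in cams.search_frame(n,th)[:3]:
        w=c2w(n,d['at']); print(n,th,round(d['p'],2),w.round(4),proj(n,w)[0].round(0))
E
```

```text
side tube_center 0.56 [ 0.5724 -0.312   0.0938] [385. 257.]
side tube_center 0.29 [0.4856 0.2427 0.0435] [198. 149.]
side tube 0.73 [ 0.5716 -0.3117  0.0933] [385. 257.]
side gauge 0.93 [ 0.6016 -0.0621  0.0861] [307. 182.]
side gauge 0.58 [ 0.27   -0.2106  0.0925] [229. 310.]
side nogo 0.72 [ 0.2329 -0.1998  0.0981] [207. 317.]
side intake 0.79 [ 0.5187 -0.3042  0.0458] [359. 282.]
side carrier 0.63 [0.4847 0.2424 0.0459] [197. 148.]
side tube_other 0.77 [ 0.4797 -0.2867  0.0984] [344. 273.]
side tube_done 0.72 [0.5408 0.2603 0.0892] [210. 125.]
side phone 0.93 [ 0.4434 -0.0339  0.0066] [247. 228.]
side gel 0.8 [ 0.7857 -0.0161  0.0644] [344. 148.]
top tube_center 0.52 [ 0.5774 -0.3058  0.1082] [376. 164.]
top tube 0.39 [ 0.5743 -0.3032  0.1089] [375. 165.]
top gauge 0.85 [ 0.2824 -0.1957  0.0856] [334. 282.]
top gauge 0.83 [ 0.6017 -0.0434  0.0923] [271. 157.]
top intake 0.65 [ 0.7844 -0.008   0.0775] [256.  89.]
top intake 0.62 [ 0.5285 -0.2924  0.0446] [365. 186.]
top carrier 0.68 [0.493  0.2493 0.0447] [160. 203.]
top tube_other 0.59 [ 0.4837 -0.2809  0.1107] [367. 201.]
top tube_done 0.46 [0.5424 0.2652 0.1135] [148. 181.]
top tube_done 0.31 [0.496  0.2511 0.0462] [159. 202.]
top tube_done 0.3 [ 0.485  -0.2789  0.1126] [367. 201.]
top phone 0.81 [ 0.4441 -0.0218  0.0104] [263. 220.]
top gel 0.86 [ 0.7845 -0.0063  0.0783] [255.  88.]
```

View pics/tg.png

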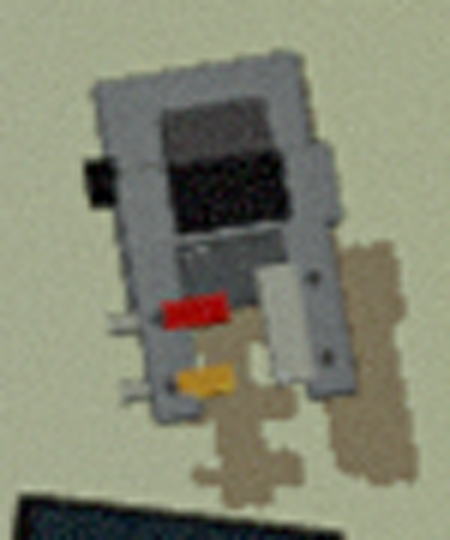

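View pics/tw.png

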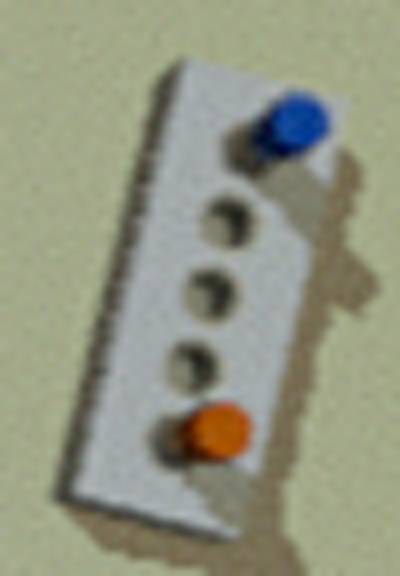

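View pics/tc.png

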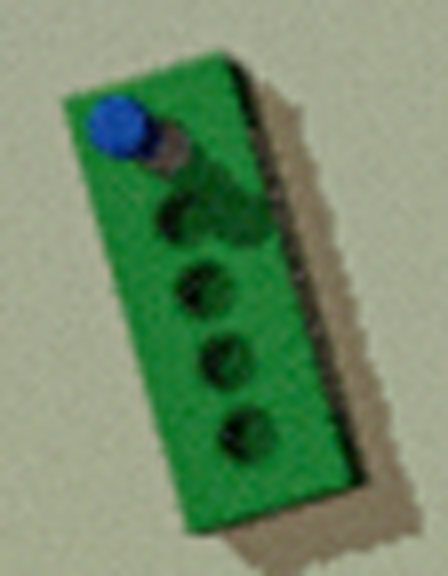

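View pics/sg.png

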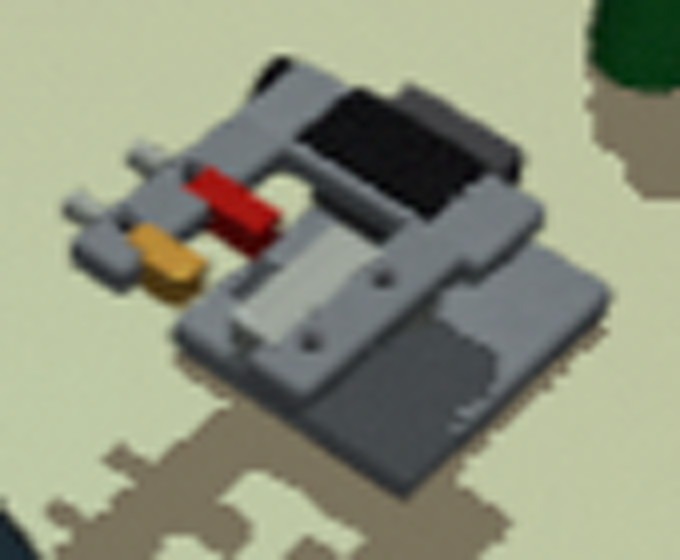

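View pics/sw.png

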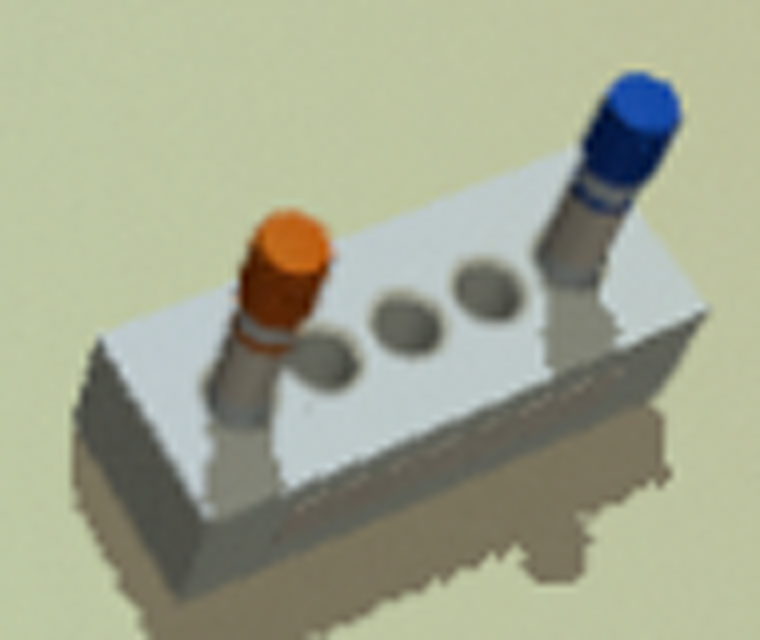

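View pics/sc.png

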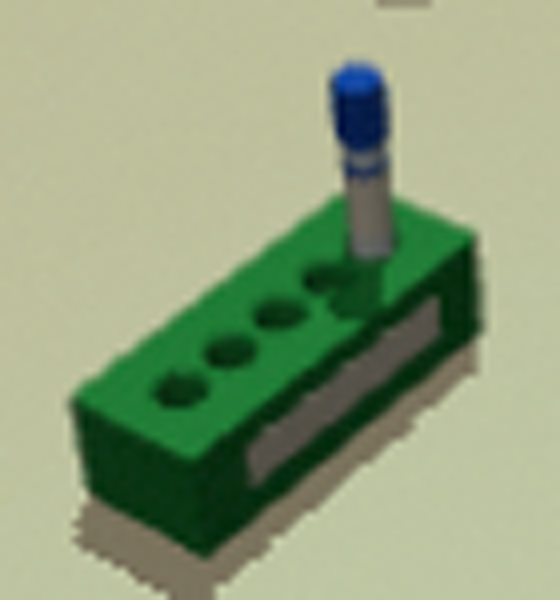

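```bash
cat > fit.py <<'E'
from h import *
from scipy.optimize import least_squares
def px(pts,u0,v0,s): return (np.array(pts,float)+.5)/s-.5+[u0,v0]
def model(p,L):
    c,s=np.cos(p[2]),np.sin(p[2]); L=np.array(L,float)
    return np.c_[p[0]+c*L[:,0]-s*L[:,1],p[1]+s*L[:,0]+c*L[:,1],L[:,2]]
def fit(obs,p0):
    def f(p): return np.concatenate([(proj(n,model(p,L))-u).ravel() for n,L,u in obs])
    r=least_squares(f,p0,loss='soft_l1'); return r.x,f(r.x)
z=.045
wt=("top",[[.025,0,z],[0,0,z],[-.025,0,z],[.05,0,.115],[-.05,0,.115]],px([(230,221),(212,295),(193,367),(299,122),(220,430)],340,148,8))
ws=("side",wt[1],px([(490,290),(409,323),(327,358),(646,103),(293,240)],310,235,8))
gt=("top",[[.025,0,z],[0,0,z],[-.025,0,z],[-.05,0,z],[.05,0,.115]],px([(184,218),(206,289),(228,361),(249,434),(117,126)],132,165,8))
gs=("side",gt[1],px([(325,277),(280,314),(231,350),(181,389),(357,79)],165,105,8))
if __name__=="__main__":
    for nm,obs,p0 in(("white",(wt,ws),[.53,-.3,-.2]),("green",(gt,gs),[.49,.25,.2])):
        for o in (obs,obs[:1],obs[1:]):
            x,r=fit(o,p0); print(nm,x.round(4),np.abs(r).max().round(2))
        x,r=fit(obs,p0); print(r.reshape(-1,2).round(2).tolist()); print(nm,"ends",model(x,[[.05,0,0],[-.05,0,0]]).round(4))
    # gauge, plane z
    T=lambda pts,zz:[atz("top",u,zz)[:2].round(4).tolist() for u in px(pts,235,120,6)]
    print("frame L",T([(95,90),(155,420)],.09),"R",T([(298,55),(353,388)],.09))
    print("orange tip",T([(232,366),(236,390)],.091),"anvil",T([(258,270),(275,382)],.091))
    S=lambda pts,zz:[atz("side",u,zz)[:2].round(4).tolist() for u in px(pts,260,155,8)]
    print("side: orange tip",S([(203,263),(178,285)],.091),"anvil",S([(327,222),(235,313)],.091),"red",S([(280,215),(253,235)],.091))
E
python3 fit.py
```

```text
white [ 0.5331 -0.295  -0.2849] 0.9
white [ 0.5314 -0.2938 -0.2836] 0.28
white [ 0.5342 -0.2956 -0.2851] 0.29
[[0.32, -0.45], [0.22, -0.59], [0.24, -0.47], [0.76, -0.9], [0.73, -0.87], [-0.61, 0.15], [-0.69, 0.16], [-0.89, -0.01], [-0.53, 0.13], [-0.38, 0.18]]
white ends [[ 0.581  -0.3091  0.    ]
 [ 0.4851 -0.281   0.    ]]
green [0.4989 0.256  0.287 ] 0.69
green [0.498  0.2561 0.2888] 0.31
green [0.5002 0.2563 0.2851] 0.17
[[0.08, -0.4], [0.03, -0.25], [0.0, -0.2], [0.11, -0.25], [0.0, -0.69], [-0.15, 0.2], [-0.42, 0.15], [-0.36, 0.36], [-0.33, 0.33], [-0.35, 0.09]]
green ends [[0.5469 0.2701 0.    ]
 [0.451  0.2418 0.    ]]
frame L [[0.6608, 0.0077], [0.519, -0.0152]] R [[0.6744, -0.0792], [0.5311, -0.0993]]
orange tip [[0.5413, -0.0482], [0.531, -0.0497]] anvil [[0.582, -0.0601], [0.5341, -0.0663]]
side: orange tip [[0.5439, -0.0475], [0.5326, -0.0496]] anvil [[0.5834, -0.0572], [0.5381, -0.0676]] red [[0.5746, -0.0467], [0.5628, -0.0479]]
```

Request:
{"fn": "play_rows", "kwargs": {"moves": [[0, 0, 0, 0.177, 85], [0, 0, 0, 0.177, 85], [0, 0, 0, 0.177, 85], [0, 0, 0, 0.177, 85], [0, 0, 0, 0.177, 85], [0, 0, 0, 0.177, 85], [0, 0, 0, 0, 85]], "squeeze": 60}}

```text
t: 2.28
tcp_pos: [0.1885, 0.5167, 0.2313]
tcp_rot: [3.142, 0.0, 1.732]
wrist_force: [-0.4, -0.2, 0.7]
finger_gap: 0.0847
```

Request:
{"fn": "play_rows", "kwargs": {"moves": [[-58, 17, 0, 0, 85], [-58, 17, 0, 0, 85], [-58, 17, 0, 0, 85], [-58, 17, 0, 0, 85], [-58, 17, 0, 0, 85], [-58, 17, 0, 0, 85], [-58, 17, 0, 0, 85], [-58, 17, 0, 0, 85]]}}

```text
t: 3.28
tcp_pos: [0.397, 0.0782, 0.2317]
tcp_rot: [3.14, 0.0, 1.733]
wrist_force: [0.7, 0.6, 0.4]
finger_gap: 0.0849
```

Request:
{"fn": "play_rows", "kwargs": {"moves": [[-58, 17, 0, 0, 85], [-58, 17, 0, 0, 85], [-58, 17, 0, 0, 85], [-58, 17, 0, 0, 85], [-58, 17, 0, 0, 85], [-58, 17, 0, 0, 85], [-40, 10, 0, 0, 85], [0, 0, 0, 0, 85]]}}

```text
t: 4.28
tcp_pos: [0.5687, -0.2882, 0.2302]
tcp_rot: [-3.141, 0.0, 1.729]
wrist_force: [-0.8, 0.1, -0.5]
finger_gap: 0.0848
```

```bash
cat > to.py <<'E'
import sys
from h import *
s=env.read_state(); t=np.array([float(a) for a in sys.argv[1:3]]); y=s['tcp_rot'][2]
d=t-s['tcp_pos'][:2]; print(s['tcp_pos'].round(4),s['tcp_rot'].round(4),"tool dx,dy mm",(1e3*(d@[np.cos(y),np.sin(y)])).round(1),(1e3*(d@[np.sin(y),-np.cos(y)])).round(1))
E
python3 to.py 0.581 -0.309
```

```text
[ 0.5687 -0.2882  0.2302] [-3.1414e+00  3.0000e-04  1.7293e+00] tool dx,dy mm -22.5 8.9
```

Request:
{"fn": "play_rows", "kwargs": {"moves": [[-22.5, 9, 0, 0, 85], [0, 0, 40, 0, 85], [0, 0, 40, 0, 85], [0, 0, 0, 0, 85], [0, 0, 0, 0, 85]]}}

```text
t: 4.9
tcp_pos: [0.5813, -0.3058, 0.1529]
tcp_rot: [3.14, 0.001, 1.731]
wrist_force: [-0.6, 1.4, 0.1]
finger_gap: 0.0847
```

```bash
python3 - <<'E'
from h import *
ims={n:avg(n,1) for n in("side","top")}
crop("top",ims["top"],330,130,80,80,8,"tw1")
crop("side",ims["side"],320,180,100,100,6,"sw1")
s=env.read_state();print(s['tcp_pos'],s['tcp_rot'],proj("top",s['tcp_pos']),proj("side",s['tcp_pos']))
E
python3 to.py 0.581 -0.309
```

```text
[ 0.58191544 -0.30648423  0.15373092] [3.13892622e+00 2.44620351e-03 1.73074342e+00] [[380.67412444 159.31183731]] [[394.84540333 234.46077754]]
[ 0.5819 -0.3065  0.1537] [3.1389e+00 2.4000e-03 1.7307e+00] tool dx,dy mm -2.3 -1.3
```

View pics/tw1.png

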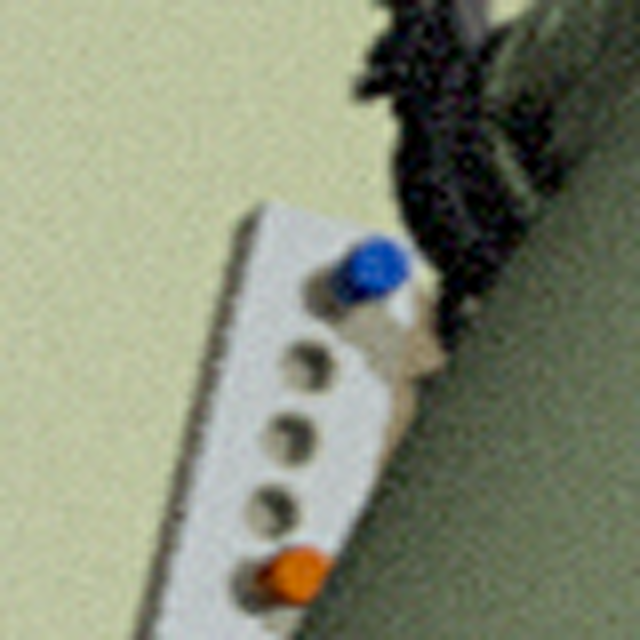

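View pics/sw1.png

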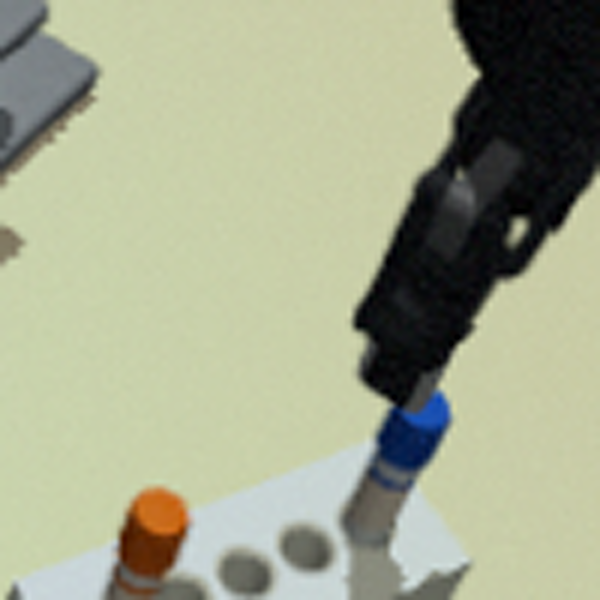

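Request:
{"fn": "play_rows", "kwargs": {"moves": [[-2.5, -0.8, 0, 0, 85], [0, 0, 25, 0, 85], [0, 0, 25, 0, 85], [0, 0, 17, 0, 85], [0, 0, 0, 0, 85], [0, 0, 0, 0, 85]]}}

```text
t: 5.75
tcp_pos: [0.5809, -0.3091, 0.0853]
tcp_rot: [3.141, 0.001, 1.73]
wrist_force: [-1.2, 0.0, 0.2]
finger_gap: 0.0847
```

```bash
python3 - <<'E'
from h import *
ims={n:avg(n,2) for n in("side","top")}
crop("top",ims["top"],330,130,80,80,8,"tw2")
crop("side",ims["side"],320,180,100,100,6,"sw2")
E
python3 to.py 0.581 -0.309
```

```text
[ 0.5809 -0.3091  0.0853] [3.1404e+00 1.2000e-03 1.7298e+00] tool dx,dy mm 0.0 0.1
```

View pics/sw2.png

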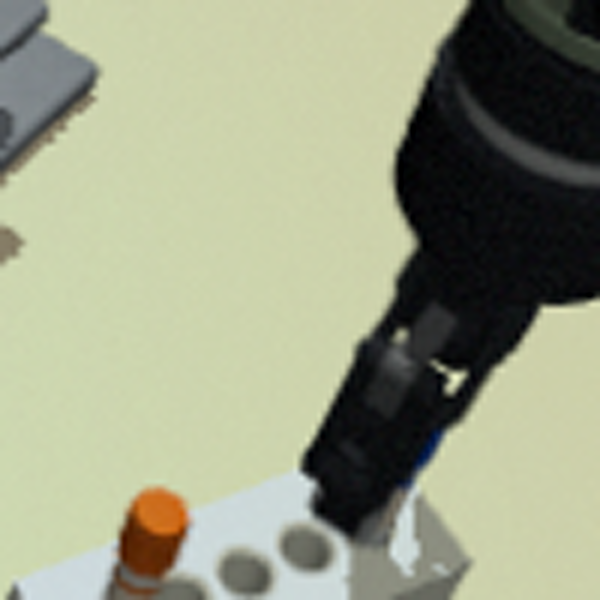

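Request:
{"fn": "play_rows", "kwargs": {"moves": [[0, 0, 0, 0, 10], [0, 0, 0, 0, 10], [0, 0, 0, 0, 10], [0, 0, 0, 0, 10], [0, 0, 0, 0, 10], [0, 0, 0, 0, 10], [0, 0, 0, 0, 10], [0, 0, 0, 0, 10]], "squeeze": 60}}

```text
t: 6.95
tcp_pos: [0.5804, -0.3087, 0.0844]
tcp_rot: [3.141, 0.0, 1.73]
wrist_force: [0.6, -0.6, 2.0]
finger_gap: 0.0163
```

Request:
{"fn": "play_rows", "kwargs": {"moves": [[0, 0, -8, 0, 10], [0, 0, -20, 0, 10], [0, 0, -25, 0, 10], [0, 0, -25, 0, 10], [0, 0, -20, 0, 10], [0, 0, 0, 0, 10], [0, 0, 0, 0, 10]]}}

```text
t: 7.82
tcp_pos: [0.5799, -0.3084, 0.1815]
tcp_rot: [-3.141, -0.001, 1.73]
wrist_force: [0.1, 0.3, 0.2]
finger_gap: 0.0161
```

```bash
python3 - <<'E'
from h import *
ims={n:avg(n,2) for n in("side","top")}
crop("top",ims["top"],330,130,80,80,8,"tw3")
crop("side",ims["side"],330,150,100,110,6,"sw3")
print(env.read_state())
E
```

```text
{'t': 8.025, 'joint_pos': array([-6.01046508e-01,  5.59022680e-01,  4.27838191e-02,  1.05653596e+00,
        4.47590044e-06,  8.10721779e-01]), 'dq': array([ 7.68974527e-04, -2.89860299e-03,  6.30465582e-03,  4.64526672e-04,
       -8.27019128e-04, -8.55554103e-05]), 'tau': array([ 8.34871520e-03, -5.64319324e+01,  2.63892066e+01,  1.18582958e-02,
       -3.43216016e-05, -2.13645549e-06]), 'tcp_pos': array([ 0.57975226, -0.30827975,  0.18111685]), 'tcp_rot': array([-3.14016176e+00, -1.36637686e-03,  1.72982338e+00]), 'wrist_force': array([-0.44814334, -0.04895558, -0.36361921]), 'wrist_torque': array([ 0.05518609,  0.00520765, -0.01643112]), 'finger_gap': 0.016384683209397323}
```

View pics/sw3.png

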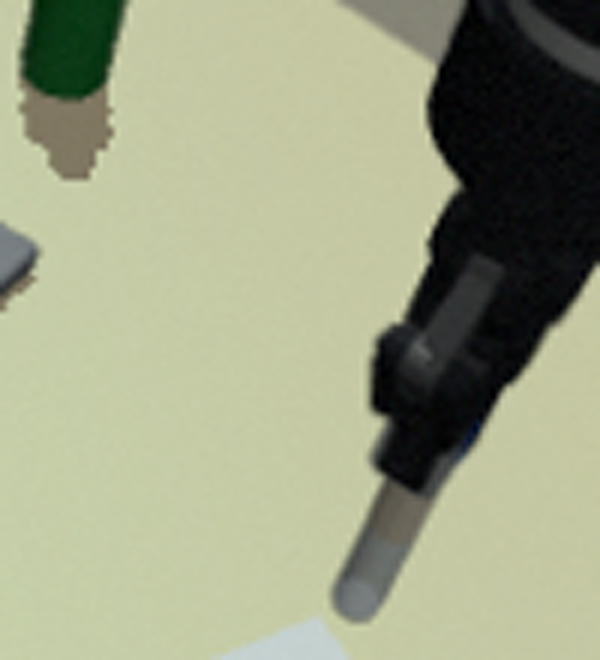

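View pics/tw3.png

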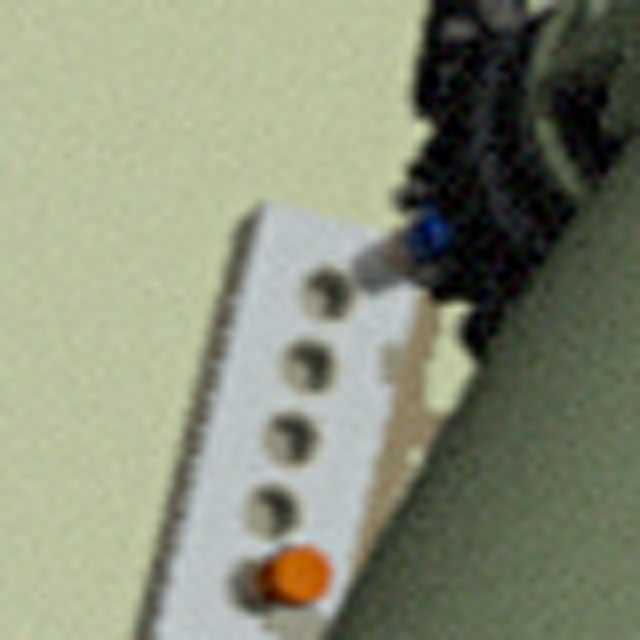

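```bash
python3 - <<'E'
from h import *
for n,u0,v0,s in(("side",330,150,6),("top",330,130,8)):
  for z in(.102,.110,.157,.211,.181): print(n,z,((proj(n,[.5798,-.3083,z])[0]-[u0,v0]+.5)*s-.5).round(0))
E
```

```text
side 0.102 [346. 611.]
side 0.11 [353. 597.]
side 0.157 [395. 510.]
side 0.211 [449. 398.]
side 0.181 [419. 462.]
top 0.102 [372. 269.]
top 0.11 [379. 265.]
top 0.157 [418. 243.]
top 0.211 [467. 216.]
top 0.181 [439. 231.]
```

```bash
python3 to.py 0.490 -0.065;python3 to.py 0.5044 -0.063
```

```text
[ 0.5798 -0.3083  0.1811] [-3.1402e+00 -1.4000e-03  1.7298e+00] tool dx,dy mm 254.4 -50.1
[ 0.5798 -0.3083  0.1811] [-3.1402e+00 -1.4000e-03  1.7298e+00] tool dx,dy mm 254.1 -35.6
```

Request:
{"fn": "play_rows", "kwargs": {"moves": [[10, -20, -10, 0, 10], [44, -20, 0, 0, 10], [50, -10, 0, 0, 10], [50, 0, 0, 0, 10], [50, 0, 0, 0, 10], [35, 0, 0, 0, 10], [15, 0, 0, 0, 10], [0, 0, 0, 0, 10]]}}

```text
t: 9.02
tcp_pos: [0.4907, -0.0654, 0.1922]
tcp_rot: [-3.141, 0.0, 1.731]
wrist_force: [0.6, -0.3, -0.2]
finger_gap: 0.0165
```

Request:
{"fn": "play_rows", "kwargs": {"moves": [[0, 0, 25, 0, 10], [0, 0, 30, 0, 10], [0, 0, 20, 0, 10], [0, 0, 7, 0, 10], [0, 0, 0, 0, 10], [0, 0, 0, 0, 10], [0, 0, 0, 0, 10]]}}

```text
t: 9.9
tcp_pos: [0.4914, -0.066, 0.1111]
tcp_rot: [3.14, 0.001, 1.73]
wrist_force: [1.0, 0.3, -0.7]
finger_gap: 0.0161
```

```bash
python3 to.py 0.5044 -0.063; python3 - <<'E'
from h import *
F=[]
ims={n:avg(n,4) for n in("side","top")}
np.savez('ims2.npz',**ims)
crop("top",ims["top"],235,120,80,80,8,"tg2")
crop("side",ims["side"],245,130,100,90,8,"sg2")
s=env.read_state(); print(s['tcp_pos'],s['wrist_force'])
p=s['tcp_pos']
for n,u0,v0,sc in(("side",245,130,8),("top",235,120,8)):
  for z in(.036,.085,.1): print(n,z,((proj(n,[p[0],p[1],z])[0]-[u0,v0]+.5)*sc-.5).round(0))
E
```

```text
[ 0.4914 -0.066   0.1111] [3.1402e+00 7.0000e-04 1.7297e+00] tool dx,dy mm 0.9 13.3
[ 0.4907216  -0.06574373  0.11034367] [ 0.06920157  0.16800674 -0.34788998]
side 0.036 [213. 713.]
side 0.085 [221. 601.]
side 0.1 [223. 565.]
top 0.036 [359. 657.]
top 0.085 [367. 647.]
top 0.1 [370. 644.]
```

View pics/sg2.png

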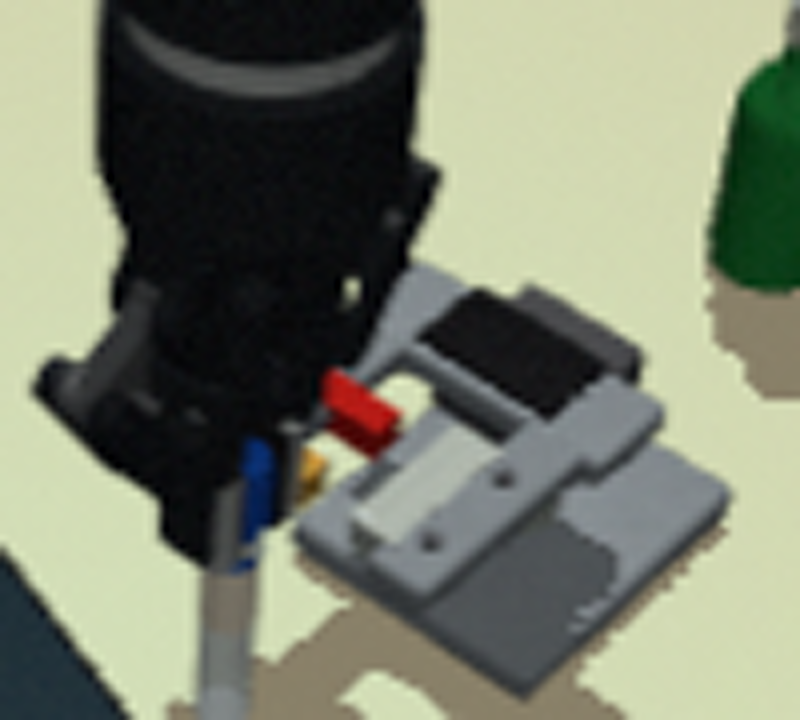

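View pics/tg2.png

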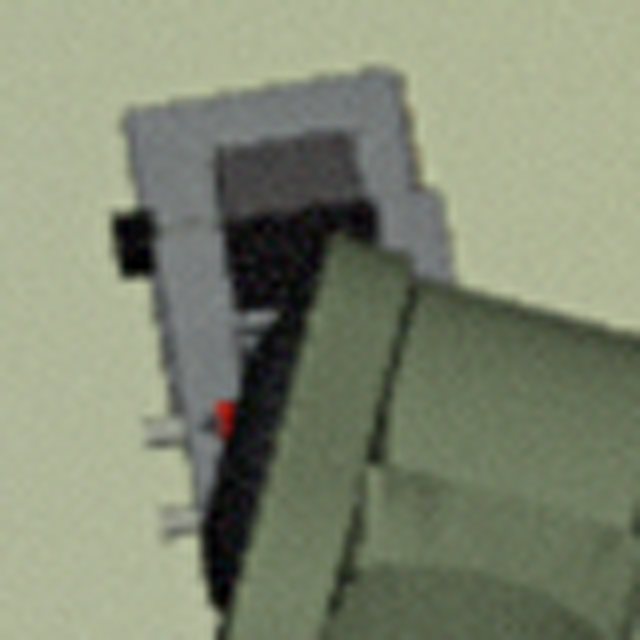

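```bash
python3 - <<'E'
from h import *
im=np.load('ims2.npz')['side']
for v in(204,207,209,212,214,216,218):
    row=im[v-1:v+2,265:285].mean(0).round(0).astype(int)
    print(v,[tuple(r) for r in row[:,[0,2]].tolist()])
p=env.read_state()['tcp_pos']
for z in(.06,.07,.08,.09,.1): print(z,proj("side",[p[0],p[1],z])[0].round(2))
E
```

```text
204 [(132, 114), (132, 115), (132, 114), (132, 115), (115, 99), (74, 63), (67, 58), (71, 60), (73, 62), (73, 62), (71, 60), (71, 60), (103, 89), (132, 114), (132, 114), (132, 114), (132, 114), (132, 114), (132, 114), (132, 114)]
207 [(132, 115), (132, 114), (132, 114), (132, 115), (113, 99), (70, 63), (67, 58), (72, 61), (73, 62), (72, 62), (69, 60), (80, 70), (113, 98), (132, 114), (132, 114), (132, 114), (132, 114), (132, 114), (132, 114), (126, 107)]
209 [(132, 115), (132, 114), (132, 114), (132, 114), (111, 98), (68, 66), (68, 65), (71, 67), (71, 67), (71, 65), (66, 63), (87, 79), (120, 105), (132, 114), (132, 114), (131, 113), (126, 108), (116, 97), (111, 92), (95, 76)]
212 [(132, 115), (132, 115), (132, 115), (130, 113), (105, 93), (64, 64), (69, 69), (70, 71), (69, 70), (67, 67), (64, 64), (77, 68), (98, 79), (108, 89), (111, 92), (96, 76), (86, 66), (86, 66), (86, 65), (86, 66)]
214 [(132, 115), (132, 115), (132, 115), (126, 109), (98, 88), (64, 64), (69, 70), (71, 72), (70, 71), (68, 68), (66, 65), (74, 63), (85, 65), (86, 65), (85, 65), (86, 65), (86, 65), (86, 65), (86, 65), (86, 66)]
216 [(131, 114), (126, 108), (123, 106), (123, 107), (96, 87), (71, 73), (77, 80), (78, 81), (77, 80), (73, 76), (69, 69), (76, 64), (86, 65), (86, 65), (86, 65), (86, 65), (86, 65), (86, 65), (86, 65), (86, 66)]
218 [(121, 104), (96, 77), (93, 73), (96, 78), (82, 75), (76, 80), (80, 84), (81, 85), (80, 84), (77, 81), (75, 74), (79, 65), (86, 66), (85, 65), (86, 66), (86, 66), (86, 66), (86, 65), (86, 66), (86, 66)]
0.06 [271.69 212.01]
0.07 [271.88 209.12]
0.08 [272.08 206.18]
0.09 [272.28 203.19]
0.1 [272.48 200.14]
```

Request:
{"fn": "play_rows", "kwargs": {"moves": [[1.7, 0, 4, 0, 10], [0, 10, 0, 0, 10], [0, 10, 0, 0, 10], [0, 6, 0, 0, 10], [0, 2, 0, 0, 10], [0, 0, 0, 0, 10], [0, 0, 0, 0, 10]]}}

```text
t: 11.18
tcp_pos: [0.5178, -0.0596, 0.1062]
tcp_rot: [-3.141, -0.0, 1.73]
wrist_force: [0.1, -0.0, -0.4]
finger_gap: 0.0162
```

```bash
cat > g.py <<'E'
from h import *
s=env.read_state(); y=s['tcp_rot'][2]; p=s['tcp_pos'][:2]-[.537,-.058]; f=s['wrist_force'][:2]
a=np.array([np.sin(y),-np.cos(y)]); b=np.array([np.cos(y),np.sin(y)])
print("t",s['t'],"gx",round(1e3*p@a+8,2),"gy",round(1e3*p@b,2),"z",s['tcp_pos'][2].round(4),"Fx",round(f@a,2),"Fy",round(f@b,2),"Fz",s['wrist_force'][2].round(2),"M",s['wrist_torque'].round(3),s['finger_gap'].round(4))
E
python3 g.py; python3 - <<'E'
from h import *
im=avg("side",2)
crop("side",im,245,130,100,90,8,"sg3")
E
```

```text
Traceback (most recent call last):
  File "g.py", line 4, in <module>
    print("t",s['t'],"gx",round(1e3*p@a+8,2),"gy",round(1e3*p@b,2),"z",s['tcp_pos'][2].round(4),"Fx",round(f@a,2),"Fy",round(f@b,2),"Fz",s['wrist_force'][2].round(2),"M",s['wrist_torque'].round(3),s['finger_gap'].round(4))
                                                                                                                                                                                                     ^^^^^^^^^^^^^^^^^^^^^
AttributeError: 'float' object has no attribute 'round'
```

View pics/sg3.png

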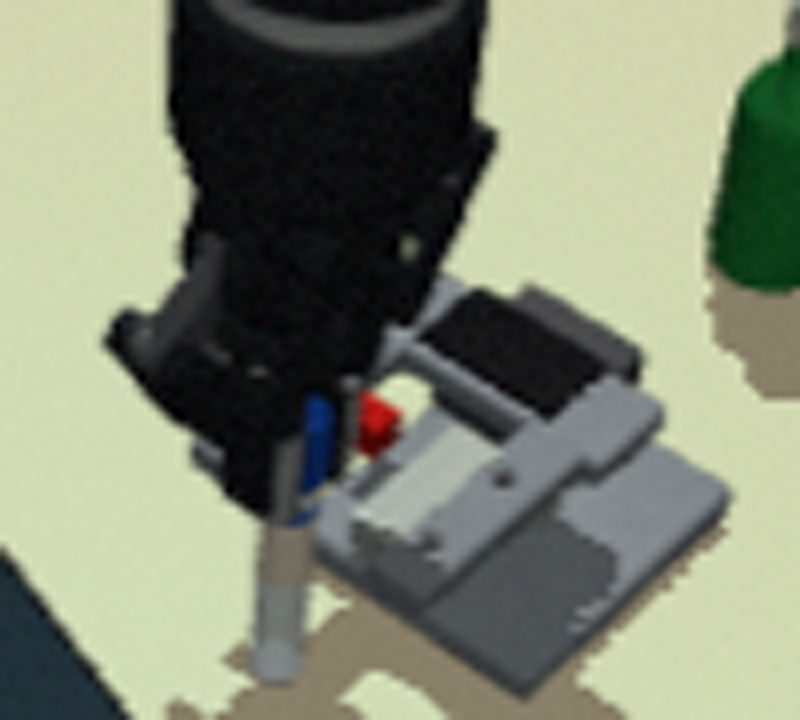

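```bash
sed -i "s/s\['finger_gap'\].round(4)/round(s['finger_gap'],4)/" g.py; python3 g.py
```

```text
t 11.275 gx -11.19 gy 1.36 z 0.1063 Fx -0.07 Fy 0.55 Fz -0.23 M [ 0.017 -0.006  0.005] 0.0165
```

Request:
{"fn": "play_rows", "kwargs": {"moves": [[0, 1, 0, 0, 10], [0, 1, 0, 0, 10], [0, 1, 0, 0, 10], [0, 0, 0, 0, 10]]}}

```text
t: 11.78
tcp_pos: [0.5212, -0.0592, 0.1063]
tcp_rot: [3.142, 0.0, 1.73]
wrist_force: [0.8, -0.5, 0.2]
finger_gap: 0.0163
```

```bash
python3 g.py
```

```text
t 11.775 gx -7.81 gy 1.32 z 0.1063 Fx 0.73 Fy -0.6 Fz 0.22 M [-0.011 -0.034 -0.017] 0.0163
```

Request:
{"fn": "play_rows", "kwargs": {"moves": [[0, 1, 0, 0, 10], [0, 1, 0, 0, 10], [0, 0, 0, 0, 10]]}}

```text
t: 12.15
tcp_pos: [0.5231, -0.0589, 0.1063]
tcp_rot: [3.142, 0.0, 1.73]
wrist_force: [-0.2, -0.5, 0.3]
finger_gap: 0.0162
```

```bash
python3 g.py
```

```text
t 12.15 gx -5.81 gy 1.33 z 0.1063 Fx -0.23 Fy -0.49 Fz 0.33 M [0.013 0.025 0.018] 0.0162
```

Request:
{"fn": "play_rows", "kwargs": {"moves": [[0, 1, 0, 0, 10], [0, 1, 0, 0, 10], [0, 0, 0, 0, 10]]}}

```text
t: 12.52
tcp_pos: [0.5251, -0.0586, 0.1063]
tcp_rot: [3.142, 0.0, 1.73]
wrist_force: [-0.8, 0.2, -0.3]
finger_gap: 0.0165
```

```bash
python3 g.py
```

```text
t 12.525 gx -3.84 gy 1.33 z 0.1063 Fx -0.78 Fy 0.37 Fz -0.29 M [-0.044 -0.047 -0.005] 0.0165
```

Request:
{"fn": "play_rows", "kwargs": {"moves": [[0, 1, 0, 0, 10], [0, 0, 0, 0, 10]]}}

```text
t: 12.78
tcp_pos: [0.5261, -0.0584, 0.1063]
tcp_rot: [3.142, 0.0, 1.73]
wrist_force: [0.4, 0.1, 0.8]
finger_gap: 0.0158
```

```bash
python3 g.py
```

```text
t 12.775 gx -2.83 gy 1.31 z 0.1063 Fx 0.37 Fy 0.04 Fz 0.81 M [-0.05  -0.006  0.029] 0.0158
```

Request:
{"fn": "play_rows", "kwargs": {"moves": [[0, 1, 0, 0, 10], [0, 0, 0, 0, 10]]}}

```text
t: 13.02
tcp_pos: [0.5271, -0.0583, 0.1063]
tcp_rot: [3.141, 0.0, 1.73]
wrist_force: [-1.0, 0.4, -0.5]
finger_gap: 0.0161
```

```bash
python3 g.py
```

```text
t 13.025 gx -1.79 gy 1.31 z 0.1063 Fx -0.94 Fy 0.55 Fz -0.45 M [ 0.022 -0.042  0.059] 0.0161
```

Request:
{"fn": "play_rows", "kwargs": {"moves": [[0, 1, 0, 0, 10], [0, 0, 0, 0, 10]]}}

```text
t: 13.28
tcp_pos: [0.5281, -0.0581, 0.1063]
tcp_rot: [3.142, 0.0, 1.73]
wrist_force: [-0.2, 0.2, -0.6]
finger_gap: 0.0164
```

```bash
python3 g.py
```

```text
t 13.275 gx -0.85 gy 1.34 z 0.1063 Fx -0.19 Fy 0.26 Fz -0.62 M [ 0.003 -0.016 -0.025] 0.0164
```

Request:
{"fn": "play_rows", "kwargs": {"moves": [[0, 1, 0, 0, 10], [0, 0, 0, 0, 10]]}}

```text
t: 13.52
tcp_pos: [0.529, -0.0579, 0.1063]
tcp_rot: [3.142, 0.0, 1.73]
wrist_force: [0.5, 0.5, 0.1]
finger_gap: 0.0161
```

```bash
python3 g.py
```

```text
t 13.525 gx 0.15 gy 1.33 z 0.1063 Fx 0.61 Fy 0.41 Fz 0.1 M [-0.006  0.013 -0.029] 0.0161
```

Request:
{"fn": "play_rows", "kwargs": {"moves": [[0, 1, 0, 0, 10], [0, 0, 0, 0, 10]]}}

```text
t: 13.78
tcp_pos: [0.5301, -0.0578, 0.1063]
tcp_rot: [3.141, 0.0, 1.73]
wrist_force: [0.4, 0.3, -0.0]
finger_gap: 0.0161
```

```bash
python3 g.py
```

```text
t 13.775 gx 1.18 gy 1.32 z 0.1063 Fx 0.43 Fy 0.27 Fz -0.0 M [ 0.036  0.026 -0.013] 0.0161
```

Request:
{"fn": "play_rows", "kwargs": {"moves": [[0, 1, 0, 0, 10], [0, 0, 0, 0, 10]]}}

```text
t: 14.02
tcp_pos: [0.531, -0.0576, 0.1063]
tcp_rot: [3.142, -0.0, 1.73]
wrist_force: [-0.1, 0.6, 0.4]
finger_gap: 0.0164
```

```bash
python3 g.py
```

```text
t 14.025 gx 2.17 gy 1.35 z 0.1063 Fx -0.03 Fy 0.65 Fz 0.43 M [0.011 0.027 0.02 ] 0.0164
```

Request:
{"fn": "play_rows", "kwargs": {"moves": [[0, 1, 0, 0, 10], [0, 0, 0, 0, 10]]}}

```text
t: 14.28
tcp_pos: [0.532, -0.0575, 0.1063]
tcp_rot: [3.142, 0.0, 1.73]
wrist_force: [-0.1, 0.5, 0.2]
finger_gap: 0.0164
```

```bash
python3 g.py
```

```text
t 14.275 gx 3.15 gy 1.32 z 0.1063 Fx -0.05 Fy 0.51 Fz 0.22 M [-0.025 -0.018  0.018] 0.0164
```

Request:
{"fn": "play_rows", "kwargs": {"moves": [[0, 1, 0, 0, 10], [0, 0, 0, 0, 10]]}}

```text
t: 14.52
tcp_pos: [0.533, -0.0573, 0.1063]
tcp_rot: [3.141, 0.0, 1.73]
wrist_force: [-0.4, 0.1, -0.6]
finger_gap: 0.0162
```

```bash
python3 g.py
```

```text
t 14.525 gx 4.19 gy 1.32 z 0.1063 Fx -0.38 Fy 0.2 Fz -0.57 M [ 0.004  0.015 -0.033] 0.0162
```

Request:
{"fn": "play_rows", "kwargs": {"moves": [[0.2, 1, 0, 0, 10], [0, 0, 0, 0, 10]]}}

```text
t: 14.78
tcp_pos: [0.5339, -0.0571, 0.1063]
tcp_rot: [-3.141, 0.0, 1.73]
wrist_force: [0.6, -0.9, -0.4]
finger_gap: 0.0165
```

```bash
python3 g.py;python3 - <<'E'
from h import *
im=avg("side",2)
crop("side",im,245,130,100,90,8,"sg4")
E
```

```text
t 14.775 gx 5.06 gy 1.36 z 0.1063 Fx 0.41 Fy -0.94 Fz -0.39 M [-0.134  0.064 -0.034] 0.0165
```

View pics/sg4.png

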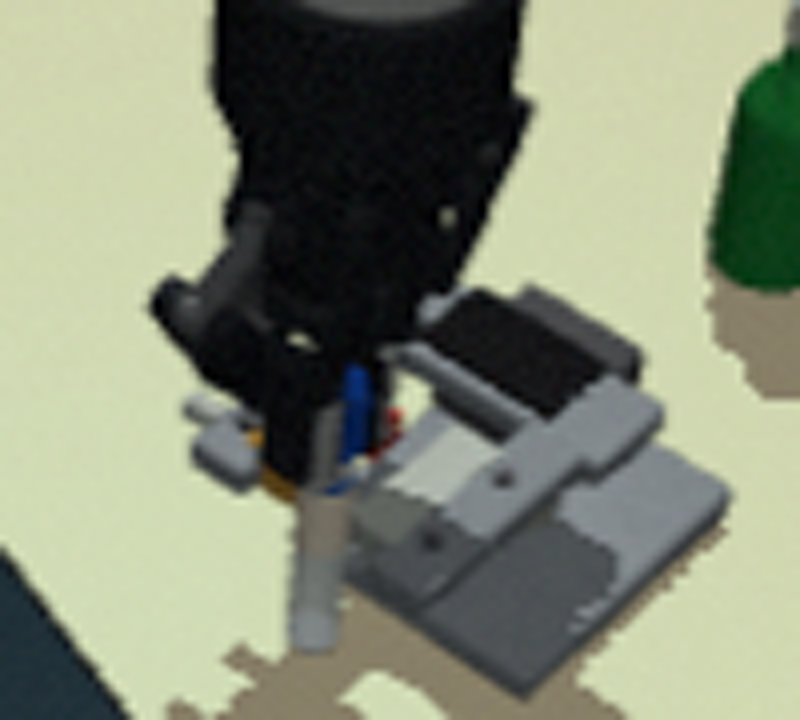

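```bash
python3 g.py
```

```text
t 14.875 gx 5.06 gy 1.37 z 0.1063 Fx -0.6 Fy 0.47 Fz -0.18 M [-0.218  0.063 -0.021] 0.0164
```

Request:
{"fn": "play_rows", "kwargs": {"moves": [[-0.5, 0, 0, 0, 10], [0, 0, 0, 0, 10]]}}

```text
t: 15.12
tcp_pos: [0.534, -0.0573, 0.1063]
tcp_rot: [3.141, -0.0, 1.73]
wrist_force: [-0.2, 0.3, -1.0]
finger_gap: 0.0164
```

```bash
python3 g.py
```

```text
t 15.125 gx 5.12 gy 1.16 z 0.1063 Fx -0.15 Fy 0.32 Fz -1.01 M [ 0.002 -0.045 -0.011] 0.0164
```

Request:
{"fn": "play_rows", "kwargs": {"moves": [[0, 1, 0, 0, 10], [0, 0, 0, 0, 10]]}}

```text
t: 15.38
tcp_pos: [0.5351, -0.0572, 0.1063]
tcp_rot: [3.141, -0.0, 1.73]
wrist_force: [0.2, -0.3, 0.5]
finger_gap: 0.0164
```

```bash
python3 g.py
```

```text
t 15.375 gx 6.24 gy 1.09 z 0.1063 Fx 0.19 Fy -0.37 Fz 0.46 M [0.056 0.013 0.048] 0.0164
```

Request:
{"fn": "play_rows", "kwargs": {"moves": [[0, 1, 0, 0, 10], [0, 0, 0, 0, 10]]}}

```text
t: 15.62
tcp_pos: [0.536, -0.0571, 0.1063]
tcp_rot: [3.141, -0.0, 1.73]
wrist_force: [0.2, -0.2, -0.1]
finger_gap: 0.0161
```

```bash
python3 g.py
```

```text
t 15.625 gx 7.2 gy 1.06 z 0.1063 Fx 0.16 Fy -0.21 Fz -0.11 M [-0.034 -0.013  0.007] 0.0161
```

Request:
{"fn": "play_rows", "kwargs": {"moves": [[0, 1, 0, 0, 10], [0, 0, 0, 0, 10]]}}

```text
t: 15.88
tcp_pos: [0.537, -0.0569, 0.1063]
tcp_rot: [3.141, -0.0, 1.73]
wrist_force: [0.2, 0.2, 0.1]
finger_gap: 0.0165
```

```bash
python3 g.py
```

```text
t 15.875 gx 8.2 gy 1.06 z 0.1063 Fx 0.25 Fy 0.17 Fz 0.1 M [-0.044  0.006 -0.044] 0.0165
```

Request:
{"fn": "play_rows", "kwargs": {"moves": [[0, 1, 0, 0, 10], [0, 0, 0, 0, 10]]}}

```text
t: 16.12
tcp_pos: [0.538, -0.0568, 0.1063]
tcp_rot: [3.141, 0.0, 1.73]
wrist_force: [-0.1, -0.0, 0.7]
finger_gap: 0.0162
```

```bash
python3 g.py
```

```text
t 16.125 gx 9.17 gy 1.03 z 0.1063 Fx -0.06 Fy -0.01 Fz 0.74 M [ 0.023  0.015 -0.024] 0.0162
```

Request:
{"fn": "play_rows", "kwargs": {"moves": [[0, 1, 0, 0, 10], [0, 1, 0, 0, 10], [0, 0, 0, 0, 10]]}}

```text
t: 16.5
tcp_pos: [0.54, -0.0565, 0.1063]
tcp_rot: [3.141, 0.0, 1.73]
wrist_force: [-0.2, -0.6, -0.3]
finger_gap: 0.0157
```

```bash
python3 g.py
```

```text
t 16.5 gx 11.24 gy 1.03 z 0.1063 Fx -0.31 Fy -0.52 Fz -0.34 M [-0.007 -0.023 -0.023] 0.0157
```

Request:
{"fn": "play_rows", "kwargs": {"moves": [[0, 1, 0, 0, 10], [0, 1, 0, 0, 10], [0, 0, 0, 0, 10]]}}

```text
t: 16.88
tcp_pos: [0.542, -0.0562, 0.1063]
tcp_rot: [3.141, 0.0, 1.73]
wrist_force: [-0.0, -0.7, -0.4]
finger_gap: 0.0164
```

```bash
python3 g.py
```

```text
t 16.875 gx 13.22 gy 1.01 z 0.1063 Fx -0.15 Fy -0.67 Fz -0.42 M [-0.081 -0.101  0.036] 0.0164
```

Request:
{"fn": "play_rows", "kwargs": {"moves": [[0, 1, 0, 0, 10], [0, 1, 0, 0, 10], [0, 0, 0, 0, 10]]}}

```text
t: 17.25
tcp_pos: [0.544, -0.0559, 0.1063]
tcp_rot: [3.141, 0.0, 1.73]
wrist_force: [1.1, -0.2, -0.9]
finger_gap: 0.0162
```

```bash
python3 g.py
```

```text
t 17.25 gx 15.25 gy 0.98 z 0.1063 Fx 1.02 Fy -0.34 Fz -0.93 M [-0.063 -0.063  0.006] 0.0162
```

Request:
{"fn": "play_rows", "kwargs": {"moves": [[-0.1, 1, 0, 0, 10], [0, 1, 0, 0, 10], [0, 0, 0, 0, 10]]}}

```text
t: 17.62
tcp_pos: [0.5459, -0.0555, 0.1063]
tcp_rot: [3.141, -0.0, 1.73]
wrist_force: [-0.0, -0.4, -0.7]
finger_gap: 0.0161
```

```bash
python3 g.py
```

```text
t 17.625 gx 17.18 gy 1.03 z 0.1063 Fx -0.08 Fy -0.35 Fz -0.68 M [-0.015 -0.069  0.017] 0.0161
```

Request:
{"fn": "play_rows", "kwargs": {"moves": [[0, 1, 0, 0, 10], [0, 0, 0, 0, 10]]}}

```text
t: 17.88
tcp_pos: [0.5469, -0.0554, 0.1063]
tcp_rot: [3.142, -0.0, 1.73]
wrist_force: [-1.0, 0.4, 0.3]
finger_gap: 0.0162
```

```bash
python3 g.py
```

```text
t 17.875 gx 18.17 gy 0.98 z 0.1063 Fx -0.9 Fy 0.57 Fz 0.25 M [0.034 0.03  0.018] 0.0162
```

Request:
{"fn": "play_rows", "kwargs": {"moves": [[0, 1, 0, 0, 10], [0, 0, 0, 0, 10]]}}

```text
t: 18.12
tcp_pos: [0.5479, -0.0553, 0.1063]
tcp_rot: [3.141, 0.0, 1.73]
wrist_force: [-1.0, -0.1, -0.2]
finger_gap: 0.0163
```

```bash
python3 g.py
```

```text
t 18.125 gx 19.17 gy 0.94 z 0.1063 Fx -1.06 Fy 0.03 Fz -0.17 M [-0.007  0.079 -0.04 ] 0.0163
```

Request:
{"fn": "play_rows", "kwargs": {"moves": [[0, 1, 0, 0, 10], [0, 0, 0, 0, 10]]}}

```text
t: 18.38
tcp_pos: [0.5489, -0.0552, 0.1063]
tcp_rot: [3.142, 0.0, 1.73]
wrist_force: [0.2, 0.4, 0.6]
finger_gap: 0.0163
```

```bash
python3 g.py
```

```text
t 18.375 gx 20.16 gy 0.92 z 0.1063 Fx 0.26 Fy 0.34 Fz 0.64 M [-0.022  0.024 -0.004] 0.0163
```

Request:
{"fn": "play_rows", "kwargs": {"moves": [[0, 1, 0, 0, 10], [0, 0, 0, 0, 10]]}}

```text
t: 18.62
tcp_pos: [0.5498, -0.055, 0.1063]
tcp_rot: [3.142, 0.0, 1.73]
wrist_force: [1.0, -0.1, 0.1]
finger_gap: 0.0162
```

```bash
python3 g.py
```

```text
t 18.625 gx 21.15 gy 0.95 z 0.1063 Fx 0.96 Fy -0.26 Fz 0.12 M [-0.068 -0.036  0.035] 0.0162
```

Request:
{"fn": "play_rows", "kwargs": {"moves": [[0, 1, 0, 0, 10], [0, 0, 0, 0, 10]]}}

```text
t: 18.88
tcp_pos: [0.5508, -0.0548, 0.1063]
tcp_rot: [3.142, 0.0, 1.73]
wrist_force: [0.6, -0.7, -0.0]
finger_gap: 0.0165
```

```bash
python3 g.py
```

```text
t 18.875 gx 22.18 gy 0.95 z 0.1063 Fx 0.5 Fy -0.77 Fz -0.03 M [0.012 0.016 0.031] 0.0165
```

Request:
{"fn": "play_rows", "kwargs": {"moves": [[0, 1, 0, 0, 10], [0, 0, 0, 0, 10]]}}

```text
t: 19.12
tcp_pos: [0.5518, -0.0547, 0.1063]
tcp_rot: [3.141, 0.0, 1.73]
wrist_force: [-0.1, 0.3, -0.9]
finger_gap: 0.0167
```

```bash
python3 g.py
```

```text
t 19.125 gx 23.18 gy 0.91 z 0.1063 Fx -0.08 Fy 0.27 Fz -0.86 M [ 0.024 -0.013  0.046] 0.0167
```

Request:
{"fn": "play_rows", "kwargs": {"moves": [[0, 1, 0, 0, 10], [0, 0, 0, 0, 10]]}}

```text
t: 19.38
tcp_pos: [0.5529, -0.0545, 0.1063]
tcp_rot: [3.141, 0.0, 1.73]
wrist_force: [-0.5, 0.0, -0.7]
finger_gap: 0.0163
```

```bash
python3 g.py
```

```text
t 19.375 gx 24.21 gy 0.91 z 0.1063 Fx -0.47 Fy 0.08 Fz -0.66 M [-0.016  0.01   0.02 ] 0.0163
```

Request:
{"fn": "play_rows", "kwargs": {"moves": [[0, 1, 0, 0, 10], [0, 0, 0, 0, 10]]}}

```text
t: 19.62
tcp_pos: [0.5538, -0.0544, 0.1063]
tcp_rot: [3.142, 0.0, 1.73]
wrist_force: [0.3, -0.8, -0.4]
finger_gap: 0.0163
```

```bash
python3 g.py
```

```text
t 19.625 gx 25.16 gy 0.93 z 0.1063 Fx 0.17 Fy -0.81 Fz -0.35 M [ 0.026 -0.002 -0.067] 0.0163
```

Request:
{"fn": "play_rows", "kwargs": {"moves": [[0, 1, 0, 0, 10], [0, 0, 0, 0, 10]]}}

```text
t: 19.88
tcp_pos: [0.5548, -0.0542, 0.1063]
tcp_rot: [3.142, 0.0, 1.73]
wrist_force: [-0.4, -0.4, -0.3]
finger_gap: 0.0163
```

```bash
python3 g.py
```

```text
t 19.875 gx 26.17 gy 0.92 z 0.1063 Fx -0.43 Fy -0.32 Fz -0.29 M [ 0.029  0.027 -0.011] 0.0163
```

Request:
{"fn": "play_rows", "kwargs": {"moves": [[0, 1, 0, 0, 10], [0, 0, 0, 0, 10]]}}

```text
t: 20.12
tcp_pos: [0.5558, -0.054, 0.1063]
tcp_rot: [3.142, -0.0, 1.73]
wrist_force: [-0.8, -0.1, -0.6]
finger_gap: 0.0159
```

```bash
python3 g.py
```

```text
t 20.125 gx 27.15 gy 0.93 z 0.1063 Fx -0.84 Fy 0.0 Fz -0.63 M [ 0.059 -0.051  0.014] 0.0159
```

Request:
{"fn": "play_rows", "kwargs": {"moves": [[0, 1, 0, 0, 10], [0, 0, 0, 0, 10]]}}

```text
t: 20.38
tcp_pos: [0.5567, -0.0539, 0.1063]
tcp_rot: [-3.142, 0.0, 1.73]
wrist_force: [-0.6, 0.6, 0.4]
finger_gap: 0.0164
```

```bash
python3 g.py;python3 - <<'E'
from h import *
im=avg("side",2)
crop("side",im,245,130,100,90,8,"sg5")
E
```

```text
t 20.375 gx 28.12 gy 0.89 z 0.1063 Fx -0.49 Fy 0.68 Fz 0.41 M [-0.058  0.009  0.026] 0.0164
```

View pics/sg5.png

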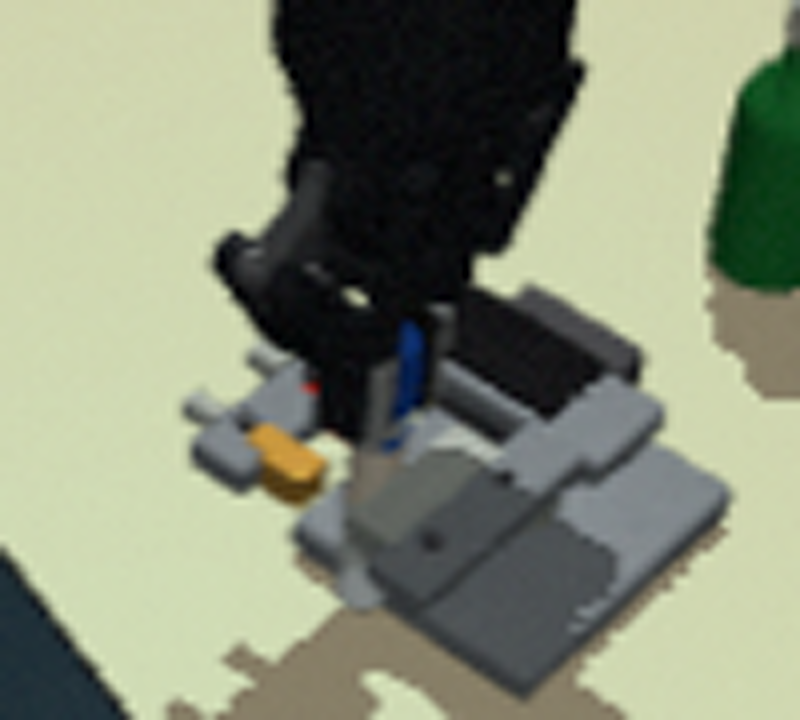

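Request:
{"fn": "play_rows", "kwargs": {"moves": [[0, 1, 0, 0, 10], [0, 0, 0, 0, 10]]}}

```text
t: 20.72
tcp_pos: [0.5573, -0.0539, 0.1061]
tcp_rot: [-3.141, 0.0, 1.73]
wrist_force: [-2.2, -0.9, 0.3]
finger_gap: 0.0162
```

```bash
python3 g.py
```

```text
t 20.725 gx 28.7 gy 0.85 z 0.1061 Fx -2.36 Fy -0.52 Fz 0.27 M [-0.217  0.36  -0.011] 0.0162
```

Request:
{"fn": "play_rows", "kwargs": {"moves": [[0, 1, 0, 0, 10], [0, 0, 0, 0, 10]]}}

```text
t: 20.98
tcp_pos: [0.558, -0.0539, 0.1061]
tcp_rot: [-3.14, 0.001, 1.73]
wrist_force: [-3.2, -2.2, 0.4]
finger_gap: 0.0161
```

```bash
python3 g.py
```

```text
t 20.975 gx 29.35 gy 0.74 z 0.1061 Fx -3.5 Fy -1.62 Fz 0.44 M [-0.527  0.706 -0.002] 0.0161
```

Request:
{"fn": "play_rows", "kwargs": {"moves": [[0, 0.2, 0, 0, 10], [0, 0, 0, 0, 10], [0, 0, 0, 0, 10], [0, 0, 0, 0, 10]]}}

```text
t: 21.48
tcp_pos: [0.5581, -0.0538, 0.106]
tcp_rot: [-3.14, 0.0, 1.73]
wrist_force: [-5.2, -3.2, 0.9]
finger_gap: 0.0162
```

```bash
python3 g.py
```

```text
t 21.475 gx 29.52 gy 0.8 z 0.106 Fx -5.64 Fy -2.36 Fz 0.87 M [-0.709  0.985  0.04 ] 0.0162
```

Request:
{"fn": "play_rows", "kwargs": {"moves": [[0, 0, 0, 0, 10], [0, 0, 0, 0, 10], [0, 0, 0, 0, 10], [0, 0, 0, 0, 10], [0, 0, 0, 0, 10], [0, 0, 0, 0, 10]]}}

```text
t: 22.22
tcp_pos: [0.5581, -0.0538, 0.1061]
tcp_rot: [-3.14, 0.0, 1.73]
wrist_force: [-3.7, -2.4, 0.2]
finger_gap: 0.0165
```

```bash
python3 g.py
```

```text
t 22.225 gx 29.53 gy 0.81 z 0.1061 Fx -4.01 Fy -1.81 Fz 0.21 M [-0.696  1.009  0.009] 0.0165
```

Request:
{"fn": "play_rows", "kwargs": {"moves": [[0, -1.2, 0, 0, 10], [0, -1, 0, 0, 10], [0, -1, 0, 0, 10], [0, -1, 0, 0, 10], [0, 0, 0, 0, 10]]}}

```text
t: 22.85
tcp_pos: [0.555, -0.0539, 0.1065]
tcp_rot: [3.141, -0.0, 1.73]
wrist_force: [-1.1, -0.1, 0.4]
finger_gap: 0.0163
```

```bash
python3 g.py
```

```text
t 22.85 gx 26.44 gy 1.19 z 0.1065 Fx -1.08 Fy 0.12 Fz 0.41 M [ 0.043 -0.046 -0.012] 0.0163
```

Request:
{"fn": "play_rows", "kwargs": {"moves": [[0, -2, 0, 0, 10], [0, -2, 0, 0, 10], [0, 0, 0, 0, 10]]}}

```text
t: 23.22
tcp_pos: [0.5506, -0.0548, 0.1063]
tcp_rot: [-3.142, -0.0, 1.73]
wrist_force: [-0.2, 0.2, -0.5]
finger_gap: 0.0162
```

```bash
python3 g.py
```

```text
t 23.225 gx 21.88 gy 1.01 z 0.1063 Fx -0.2 Fy 0.28 Fz -0.48 M [ 0.028  0.001 -0.046] 0.0162
```

Request:
{"fn": "play_rows", "kwargs": {"moves": [[0, -1.5, 0, 0, 10], [0, -1.5, 0, 0, 10], [0, 0, 0, 0, 10]]}}

```text
t: 23.6
tcp_pos: [0.5476, -0.0553, 0.1063]
tcp_rot: [-3.141, -0.0, 1.73]
wrist_force: [0.2, 0.3, -0.9]
finger_gap: 0.0165
```

```bash
python3 g.py
```

```text
t 23.6 gx 18.93 gy 0.98 z 0.1063 Fx 0.22 Fy 0.25 Fz -0.93 M [ 0.013 -0.026 -0.025] 0.0165
```

Request:
{"fn": "play_rows", "kwargs": {"moves": [[0, -1.5, 0, 0, 10], [0, -1.5, 0, 0, 10], [0, 0, 0, 0, 10]]}}

```text
t: 23.98
tcp_pos: [0.5447, -0.0558, 0.1063]
tcp_rot: [-3.141, 0.0, 1.73]
wrist_force: [-0.9, -0.4, 0.1]
finger_gap: 0.0161
```

```bash
python3 g.py
```

```text
t 23.975 gx 15.91 gy 0.94 z 0.1063 Fx -0.97 Fy -0.3 Fz 0.14 M [-0.029 -0.021  0.062] 0.0161
```

Request:
{"fn": "play_rows", "kwargs": {"moves": [[0, -1.5, 0, 0, 10], [0, -1.5, 0, 0, 10], [0, 0, 0, 0, 10]]}}

```text
t: 24.35
tcp_pos: [0.5417, -0.0563, 0.1063]
tcp_rot: [-3.141, -0.0, 1.73]
wrist_force: [-0.1, -0.3, -0.4]
finger_gap: 0.0163
```

```bash
python3 g.py
```

```text
t 24.35 gx 12.92 gy 0.95 z 0.1063 Fx -0.16 Fy -0.32 Fz -0.39 M [ 0.022 -0.015  0.015] 0.0163
```

Request:
{"fn": "play_rows", "kwargs": {"moves": [[0, -1.5, 0, 0, 10], [0, -1.5, 0, 0, 10], [0, 0, 0, 0, 10]]}}

```text
t: 24.72
tcp_pos: [0.5387, -0.0568, 0.1063]
tcp_rot: [-3.141, -0.0, 1.73]
wrist_force: [-0.0, 0.3, 0.6]
finger_gap: 0.0161
```

```bash
python3 g.py
```

```text
t 24.725 gx 9.91 gy 0.96 z 0.1063 Fx 0.04 Fy 0.27 Fz 0.64 M [-0.001  0.003  0.017] 0.0161
```

Request:
{"fn": "play_rows", "kwargs": {"moves": [[0, -1.5, 0, 0, 10], [0, -1.5, 0, 0, 10], [0, 0, 0, 0, 10]]}}

```text
t: 25.1
tcp_pos: [0.5358, -0.0572, 0.1063]
tcp_rot: [-3.141, -0.0, 1.73]
wrist_force: [0.3, 0.6, 0.3]
finger_gap: 0.0161
```

```bash
python3 g.py
```

```text
t 25.1 gx 6.92 gy 0.96 z 0.1063 Fx 0.38 Fy 0.54 Fz 0.31 M [-0.04  -0.023  0.004] 0.0161
```

Request:
{"fn": "play_rows", "kwargs": {"moves": [[0, -2, 0, 0, 10], [0, -2, 0, 0, 10], [0, -3, 0, 0, 10], [0, -5, 0, 0, 10], [0, -10, 0, 0, 10], [0, -10, 0, 0, 10], [0, -10, 0, 0, 10], [0, 0, 0, 0, 10]]}}

```text
t: 26.1
tcp_pos: [0.4935, -0.0639, 0.1063]
tcp_rot: [-3.141, -0.0, 1.729]
wrist_force: [0.6, -0.3, -0.4]
finger_gap: 0.0165
```

Request:
{"fn": "play_rows", "kwargs": {"moves": [[0, -5, -25, 0, 10], [0, 0, -35, 0, 10], [0, 0, -25, 0, 10], [0, 0, 0, 0, 10]]}}

```text
t: 26.6
tcp_pos: [0.4913, -0.0651, 0.1932]
tcp_rot: [3.137, 0.002, 1.73]
wrist_force: [0.3, 0.7, -0.2]
finger_gap: 0.0163
```

```bash
python3 to.py 0.451 0.2418; python3 to.py 0.4749 0.2489; python3 - <<'E'
from h import *
ims={n:avg(n,2) for n in("side","top")}
crop("side",ims["side"],225,100,100,110,6,"s6")
s=env.read_state(); p=s['tcp_pos'];print(p,s['wrist_torque'])
for z in (.09,.11,.13,.15,.17):
    print(z,proj("side",[p[0],p[1],z])[0],((proj("side",[p[0],p[1],z])[0]-[225,100]+.5)*6-.5).round(0))
E
```

```text
[ 0.4913 -0.0651  0.1932] [3.1373e+00 2.0000e-03 1.7298e+00] tool dx,dy mm 309.5 8.8
[ 0.4913 -0.0651  0.1932] [3.1373e+00 2.0000e-03 1.7298e+00] tool dx,dy mm 312.7 33.5
[ 0.48882012 -0.06444406  0.19012966] [-0.01588636  0.06877989 -0.0321638 ]
0.09 [271.23298247 203.23966157] [280. 622.]
0.11 [271.62143496 197.08621125] [282. 585.]
0.13 [272.02367939 190.69837536] [285. 547.]
0.15 [272.44037305 184.06388718] [287. 507.]
0.17 [272.87220655 177.16973233] [290. 466.]
```

View pics/s6.png

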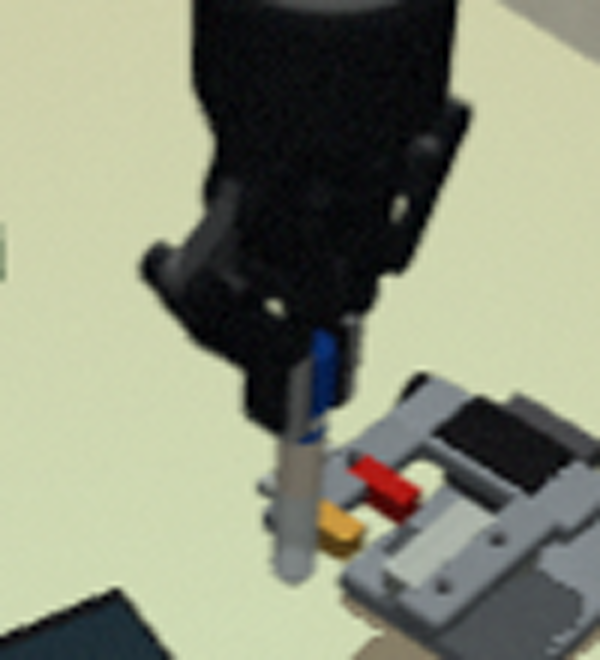

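```bash
python3 to.py 0.451 0.2418
```

```text
[ 0.4888 -0.0644  0.1901] [-3.1399e+00 -8.0000e-04  1.7298e+00] tool dx,dy mm 308.4 11.2
```

Request:
{"fn": "play_rows", "kwargs": {"moves": [[35, 2, 0, 0, 10], [50, 2, 0, 0, 10], [55, 2, 0, 0, 10], [55, 2, 0, 0, 10], [50, 2, 0, 0, 10], [40, 1, 0, 0, 10], [24.4, 0.2, 0, 0, 10], [0, 0, 0, 0, 10]]}}

```text
t: 27.8
tcp_pos: [0.4506, 0.2437, 0.1901]
tcp_rot: [-3.14, 0.0, 1.733]
wrist_force: [0.2, -1.1, -0.3]
finger_gap: 0.0165
```

Request:
{"fn": "play_rows", "kwargs": {"moves": [[0, 0, 20, 0, 10], [0, 0, 20, 0, 10], [0, 0, 8, 0, 10], [0, 0, 0, 0, 10], [0, 0, 0, 0, 10], [0, 0, 0, 0, 10]]}}

```text
t: 28.55
tcp_pos: [0.4521, 0.2427, 0.144]
tcp_rot: [3.14, -0.0, 1.73]
wrist_force: [0.4, -0.3, -0.5]
finger_gap: 0.0167
```

```bash
python3 to.py 0.451 0.2418; python3 - <<'E'
from h import *
ims={n:avg(n,3) for n in("side","top")}; np.savez('ims3.npz',**ims)
crop("side",ims["side"],155,75,90,95,6,"s7")
crop("top",ims["top"],125,160,75,75,8,"t7")
s=env.read_state(); p=s['tcp_pos'];print(p,s['wrist_torque'],s['wrist_force'])
for n,u,v,c in(("side",155,75,6),("top",125,160,8)):
  for z in (.062,.07,.1,.12):
    q=proj(n,[p[0],p[1],z])[0]; print(n,z,q.round(2),((q-[u,v]+.5)*c-.5).round(0))
E
```

```text
[0.4521 0.2427 0.144 ] [ 3.1404e+00 -2.0000e-04  1.7296e+00] tool dx,dy mm -0.7 -1.2
[0.45165736 0.24267336 0.1434519 ] [ 0.01423841 -0.025995   -0.00559811] [-0.15802889 -0.96056993 -0.19275267]
side 0.062 [186.13 148.42] [189. 443.]
side 0.07 [185.75 146.1 ] [187. 429.]
side 0.1 [184.32 137.17] [178. 375.]
side 0.12 [183.33 130.99] [172. 338.]
top 0.062 [161.26 218.13] [294. 469.]
top 0.07 [160.69 218.05] [289. 468.]
top 0.1 [158.45 217.72] [271. 465.]
top 0.12 [156.9 217.5] [259. 463.]
```

View pics/s7.png

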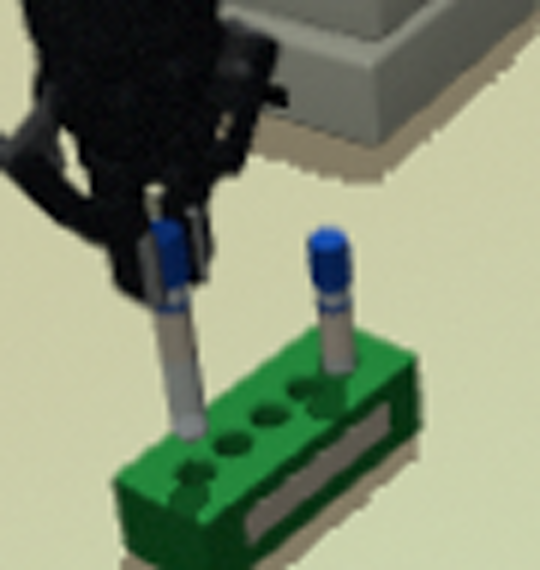

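View pics/t7.png

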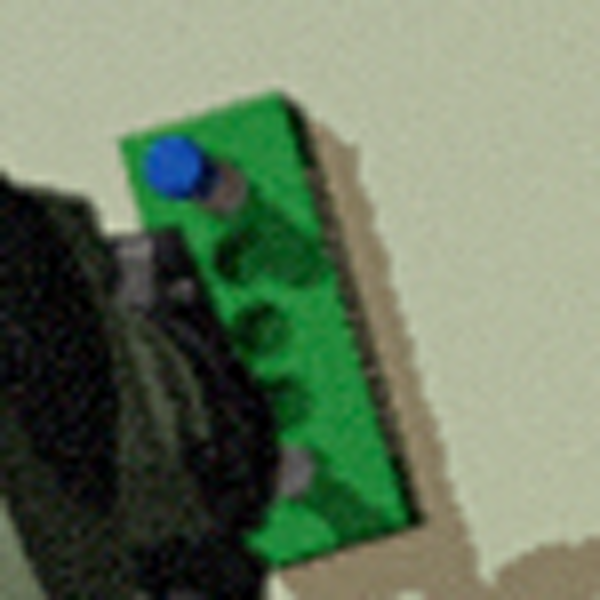

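```bash
python3 - <<'E'
from h import *
im=np.load('ims3.npz')['side']
for v in(132,135,138,141):
    print(v,im[v-1:v+2,176:196].mean(0).round(0).astype(int)[:,0].tolist())
p=[.4517,.2427]
for z in(.085,.09,.1,.11,.12): print(z,proj("side",[p[0],p[1],z])[0].round(2))
im=np.load('ims3.npz')['top']
for v in(217,218,219,220): print(v,im[v,158:172].round(0).astype(int).tolist())
E
```

```text
132 [127, 127, 127, 127, 127, 89, 70, 70, 70, 66, 60, 68, 123, 127, 128, 127, 127, 127, 127, 127]
135 [127, 127, 127, 127, 127, 111, 75, 68, 69, 68, 63, 54, 112, 126, 127, 127, 127, 127, 127, 128]
138 [127, 127, 127, 127, 127, 127, 91, 70, 68, 67, 64, 57, 77, 126, 127, 127, 127, 114, 87, 62]
141 [127, 127, 127, 127, 127, 127, 115, 72, 68, 68, 65, 61, 54, 109, 87, 62, 38, 28, 22, 22]
0.085 [185.05 141.67]
0.09 [184.81 140.18]
0.1 [184.32 137.15]
0.11 [183.83 134.09]
0.12 [183.34 130.98]
217 [[3, 3, 0], [8, 6, 2], [40, 36, 33], [52, 52, 50], [54, 54, 53], [42, 48, 42], [16, 48, 23], [4, 57, 12], [8, 76, 24], [24, 87, 37], [19, 86, 33], [24, 84, 37], [16, 83, 33], [15, 85, 35]]
218 [[6, 3, 6], [17, 14, 20], [50, 46, 39], [52, 50, 51], [54, 55, 54], [55, 59, 57], [28, 52, 32], [12, 55, 22], [20, 70, 33], [13, 83, 31], [21, 85, 37], [14, 82, 33], [22, 82, 37], [22, 85, 34]]
219 [[12, 7, 10], [26, 26, 16], [49, 45, 43], [56, 56, 56], [59, 60, 62], [53, 57, 51], [17, 50, 21], [6, 54, 19], [19, 64, 27], [25, 84, 37], [24, 86, 41], [18, 85, 37], [15, 85, 33], [19, 85, 34]]
220 [[8, 11, 10], [29, 25, 23], [55, 55, 53], [58, 58, 57], [62, 62, 57], [42, 54, 45], [11, 50, 17], [10, 47, 11], [9, 50, 14], [5, 57, 18], [15, 66, 26], [26, 87, 37], [21, 86, 37], [23, 85, 38]]
```

Request:
{"fn": "play_rows", "kwargs": {"moves": [[-0.4, -0.8, 5, 0, 10], [0, 0, 7, 0, 10], [0, 0, 3, 0, 10], [0, 0, 2, 0, 10], [0, 0, 2, 0, 10], [0, 0, 0, 0, 10]]}}

```text
t: 29.6
tcp_pos: [0.4508, 0.2421, 0.1242]
tcp_rot: [-3.141, 0.0, 1.73]
wrist_force: [-0.0, -0.0, 0.2]
finger_gap: 0.0163
```

```bash
python3 g.py; python3 to.py .451 .2422
```

```text
t 29.6 gx -29.57 gy 309.94 z 0.1242 Fx -0.01 Fy 0.0 Fz 0.22 M [0.043 0.017 0.043] 0.0163
[0.4508 0.2421 0.1242] [-3.1414e+00  1.0000e-04  1.7298e+00] tool dx,dy mm 0.1 0.2
```

Request:
{"fn": "play_rows", "kwargs": {"moves": [[0, 0, 2, 0, 10], [0, 0, 2, 0, 10], [0, 0, 0, 0, 10]]}}

```text
t: 29.98
tcp_pos: [0.4507, 0.242, 0.1201]
tcp_rot: [-3.141, 0.0, 1.73]
wrist_force: [-0.5, 0.1, -0.3]
finger_gap: 0.0165
```

```bash
python3 g.py; python3 to.py .451 .2422
```

```text
t 29.975 gx -29.67 gy 309.92 z 0.1201 Fx -0.44 Fy 0.15 Fz -0.31 M [-0.004 -0.002 -0.011] 0.0165
[0.4507 0.242  0.1201] [-3.1413e+00  1.0000e-04  1.7298e+00] tool dx,dy mm 0.1 0.3
```

Request:
{"fn": "play_rows", "kwargs": {"moves": [[0, 0, 2, 0, 10], [0, 0, 2, 0, 10], [0, 0, 2, 0, 10], [0, 0, 0, 0, 10]]}}

```text
t: 30.48
tcp_pos: [0.4507, 0.242, 0.1141]
tcp_rot: [-3.141, 0.0, 1.73]
wrist_force: [0.3, -0.0, -0.4]
finger_gap: 0.0158
```

```bash
python3 g.py
```

```text
t 30.475 gx -29.69 gy 309.9 z 0.1141 Fx 0.28 Fy -0.06 Fz -0.44 M [-0.002  0.037  0.026] 0.0158
```

Request:
{"fn": "play_rows", "kwargs": {"moves": [[0, 0, 3, 0, 10], [0, 0, 3, 0, 10], [0, 0, 0, 0, 10]]}}

```text
t: 30.85
tcp_pos: [0.4506, 0.242, 0.108]
tcp_rot: [-3.141, 0.0, 1.73]
wrist_force: [-0.5, -1.3, 0.5]
finger_gap: 0.0158
```

```bash
python3 g.py
```

```text
t 30.85 gx -29.81 gy 309.9 z 0.108 Fx -0.67 Fy -1.2 Fz 0.51 M [0.018 0.045 0.012] 0.0158
```

Request:
{"fn": "play_rows", "kwargs": {"moves": [[0, 0, 3, 0, 10], [0, 0, 3, 0, 10], [0, 0, 3, 0, 10], [0, 0, 0, 0, 10]]}}

```text
t: 31.35
tcp_pos: [0.4507, 0.242, 0.099]
tcp_rot: [-3.141, 0.0, 1.73]
wrist_force: [0.0, 0.1, 0.5]
finger_gap: 0.0161
```

```bash
python3 g.py
```

```text
t 31.35 gx -29.78 gy 309.88 z 0.099 Fx 0.06 Fy 0.1 Fz 0.46 M [ 0.003 -0.014 -0.033] 0.0161
```

Foot around z=20 mm, well inside the socket and free. Going on down to the floor.

Request:
{"fn": "play_rows", "kwargs": {"moves": [[0, 0, 3, 0, 10], [0, 0, 3, 0, 10], [0, 0, 3, 0, 10], [0, 0, 2, 0, 10], [0, 0, 0, 0, 10]]}}

```text
t: 31.98
tcp_pos: [0.4507, 0.242, 0.0881]
tcp_rot: [-3.141, 0.0, 1.73]
wrist_force: [-0.1, -0.1, -0.7]
finger_gap: 0.0164
```

```bash
python3 g.py
```

```text
t 31.975 gx -29.69 gy 309.92 z 0.0881 Fx -0.13 Fy -0.12 Fz -0.75 M [-0.022  0.048  0.006] 0.0164
```

Request:
{"fn": "play_rows", "kwargs": {"moves": [[0, 0, 1, 0, 10], [0, 0, 1, 0, 10], [0, 0, 0, 0, 10]]}}

```text
t: 32.35
tcp_pos: [0.4508, 0.2421, 0.0862]
tcp_rot: [-3.141, 0.0, 1.73]
wrist_force: [1.0, 0.4, -1.0]
finger_gap: 0.0163
```

```bash
python3 g.py
```

```text
t 32.35 gx -29.59 gy 309.93 z 0.0862 Fx 1.05 Fy 0.29 Fz -1.03 M [0.013 0.039 0.055] 0.0163
```

Request:
{"fn": "play_rows", "kwargs": {"moves": [[0, 0, 1, 0, 10], [0, 0, 0, 0, 10]]}}

```text
t: 32.6
tcp_pos: [0.4508, 0.2421, 0.0852]
tcp_rot: [-3.142, 0.0, 1.73]
wrist_force: [0.2, -0.2, -0.9]
finger_gap: 0.0163
```

```bash
python3 g.py
```

```text
t 32.6 gx -29.57 gy 309.92 z 0.0852 Fx 0.13 Fy -0.27 Fz -0.94 M [ 0.004 -0.04   0.034] 0.0163
```

Request:
{"fn": "play_rows", "kwargs": {"moves": [[0, 0, 0.7, 0, 10], [0, 0, 0, 0, 10], [0, 0, 0, 0, 10]]}}

```text
t: 32.98
tcp_pos: [0.4509, 0.2421, 0.0846]
tcp_rot: [3.142, 0.0, 1.73]
wrist_force: [0.1, 0.8, -0.7]
finger_gap: 0.0165
```

```bash
python3 g.py
```

```text
t 32.975 gx -29.51 gy 309.96 z 0.0846 Fx 0.19 Fy 0.78 Fz -0.69 M [ 0.008 -0.044  0.017] 0.0165
```

Request:
{"fn": "play_rows", "kwargs": {"moves": [[0, 0, 0.5, 0, 10], [0, 0, 0, 0, 10]]}}

```text
t: 33.22
tcp_pos: [0.4509, 0.2421, 0.0844]
tcp_rot: [3.141, -0.0, 1.73]
wrist_force: [-0.6, -0.6, 2.6]
finger_gap: 0.0163
```

```bash
python3 g.py
```

```text
t 33.225 gx -29.45 gy 309.98 z 0.0844 Fx -0.69 Fy -0.45 Fz 2.56 M [-0.067  0.287  0.026] 0.0163
```

Request:
{"fn": "play_rows", "kwargs": {"moves": [[0, 0, 0.4, 0, 10], [0, 0, 0, 0, 10], [0, 0, 0, 0, 10]]}}

```text
t: 33.6
tcp_pos: [0.4511, 0.2422, 0.0843]
tcp_rot: [3.141, -0.0, 1.73]
wrist_force: [-2.3, -0.5, 6.6]
finger_gap: 0.0162
```

```bash
python3 g.py
```

```text
t 33.6 gx -29.31 gy 310.02 z 0.0843 Fx -2.37 Fy -0.14 Fz 6.63 M [-0.135  0.486  0.03 ] 0.0162
```

Request:
{"fn": "play_rows", "kwargs": {"moves": [[0, 0, -0.5, 0, 10], [0, 0, 0, 0, 10], [0, 0, 0, 0, 22], [0, 0, 0, 0, 30], [0, 0, 0, 0, 45], [0, 0, 0, 0, 45], [0, 0, 0, 0, 45]]}}

```text
t: 34.48
tcp_pos: [0.4509, 0.2421, 0.0841]
tcp_rot: [-3.142, 0.0, 1.73]
wrist_force: [0.3, 0.2, -1.0]
finger_gap: 0.0451
```

```bash
python3 g.py; python3 - <<'E'
from h import *
im=avg("side",2); crop("side",im,155,75,90,95,6,"s8")
E
```

```text
t 34.475 gx -29.51 gy 309.95 z 0.0841 Fx 0.35 Fy 0.1 Fz -0.98 M [-0.007  0.037 -0.03 ] 0.0451
```

View pics/s8.png

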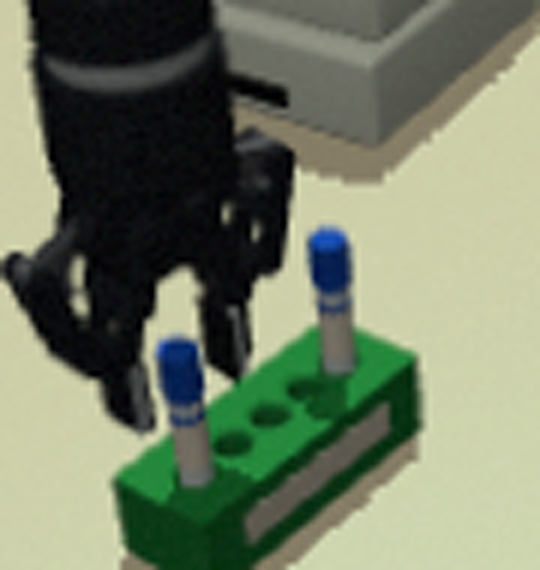

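Request:
{"fn": "play_rows", "kwargs": {"moves": [[0, 0, -10, 0, 45], [0, 0, -25, 0, 45], [0, 0, -40, 0, 45], [0, 0, -45, 0, 45], [0, 0, -30, 0, 45], [0, 0, 0, 0, 45], [0, 0, 0, 0, 45], [0, 0, 0, 0, 45]]}}

```text
t: 35.58
tcp_pos: [0.45, 0.2418, 0.233]
tcp_rot: [-3.139, 0.0, 1.73]
wrist_force: [0.0, 0.4, 0.3]
finger_gap: 0.0446
```

```bash
python3 - <<'E'
from h import *
im=avg("side",2); crop("side",im,155,75,90,95,6,"s9"); 
im=cams.grab_frame("top"); cv2.imwrite("pics/top9.png",cv2.resize(im[:,:,::-1],(800,600)))
s=env.read_state(); print(s['t'],s['tcp_pos'],s['wrist_force'])
for d in cams.search_frame("side","tube"): print(d['p'],c2w("side",d['at']))
E
```

```text
35.725 [0.45034112 0.24192318 0.2332686 ] [-0.09773627  0.64124221 -0.55869893]
0.5 [0.44641103 0.23513348 0.08928341]
```

View pics/s9.png

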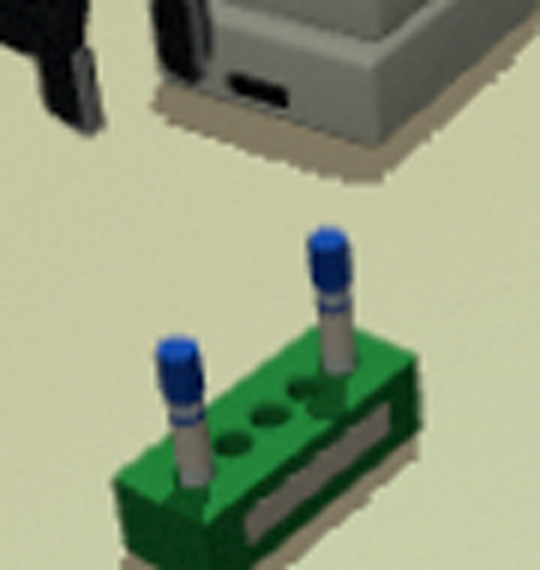

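View pics/top9.png

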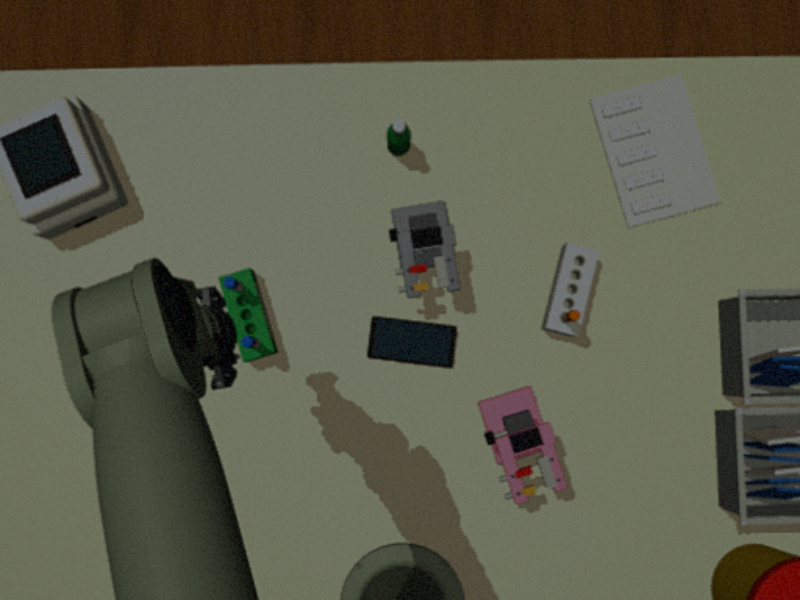

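The tube stands upright in the green rack's x=-50 socket, with its cap at side crop (180,340). It stands as deep as the tube already there. The white rack's blue socket is empty, and the orange tube, phone and gel have not moved. The gripper is clear.

```bash
python3 -c "
from rig import order; print(order.hand_in())"
```

```text
the job is handed in; nothing more can be done
None
```

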